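Seal the filled paint tins in the lid press

TASK

Some of the tins on the black mat hold mixed paint and the others are still empty; the lids only lie on them, so tell them apart by lifting each one a little and feeling its weight. Stand the filled ones upright on the seats of the green lid press, hold in the release paddle in the grip of its arm while you swing the arm down until you feel that the lids are fully home (without crushing the tins), and swing the arm back up to its parked position. Then stand the sealed tins upright in the blue tray; the empties stay upright on the mat with their lids loose, and the spray can, the bottle and the tape stay where they are.

Things in the scene. Friction and masses are not known exactly. Their poses are not given: they have to be found in the camera images.
- tin_a_mid (a point): paint tin, 56 mm diameter, body 75 mm tall, yellow and blue label; this point is its centre, half-way up the body (37.5 mm above its underside), z up through the lid. Stands on the mat; filled (0.26 to 0.35 kg) or empty (0.06 kg): all look alike. Its lid, 47 mm across, lies loose in the mouth, 4 to 5 mm above the rim
- tin_a_lid (a joint): how far the lid of tin_a has been pressed in (m): about 0 lying loose, 0.005 fully home, flush with the rim. It takes 12 N straight down to move it and it stays where it is left
- tin_b_mid (a point): paint tin, 56 mm diameter, body 75 mm tall, yellow and blue label; this point is its centre, half-way up the body (37.5 mm above its underside), z up through the lid. Stands on the mat; filled (0.26 to 0.35 kg) or empty (0.06 kg): all look alike. Its lid, 47 mm across, lies loose in the mouth, 4 to 5 mm above the rim
- tin_b_lid (a joint): how far the lid of tin_b has been pressed in (m): about 0 lying loose, 0.005 fully home, flush with the rim. It takes 12 N straight down to move it and it stays where it is left
- tin_c_mid (a point): paint tin, 56 mm diameter, body 75 mm tall, yellow and blue label; this point is its centre, half-way up the body (37.5 mm above its underside), z up through the lid. Stands on the mat; filled (0.26 to 0.35 kg) or empty (0.06 kg): all look alike. Its lid, 47 mm across, lies loose in the mouth, 4 to 5 mm above the rim
- tin_c_lid (a joint): how far the lid of tin_c has been pressed in (m): about 0 lying loose, 0.005 fully home, flush with the rim. It takes 12 N straight down to move it and it stays where it is left
- tin_d_mid (a point): paint tin, 56 mm diameter, body 75 mm tall, yellow and blue label; this point is its centre, half-way up the body (37.5 mm above its underside), z up through the lid. Stands on the mat; filled (0.26 to 0.35 kg) or empty (0.06 kg): all look alike. Its lid, 47 mm across, lies loose in the mouth, 4 to 5 mm above the rim
- tin_d_lid (a joint): how far the lid of tin_d has been pressed in (m): about 0 lying loose, 0.005 fully home, flush with the rim. It takes 12 N straight down to move it and it stays where it is left
- tin_e_mid (a point): paint tin, 56 mm diameter, body 75 mm tall, yellow and blue label; this point is its centre, half-way up the body (37.5 mm above its underside), z up through the lid. Stands on the mat; filled (0.26 to 0.35 kg) or empty (0.06 kg): all look alike. Its lid, 47 mm across, lies loose in the mouth, 4 to 5 mm above the rim
- tin_e_lid (a joint): how far the lid of tin_e has been pressed in (m): about 0 lying loose, 0.005 fully home, flush with the rim. It takes 12 N straight down to move it and it stays where it is left
- press: green lid press, fixed to the bench; origin under its base plate (top of the plate at z = 12 mm), below the middle seat. Three seats for tins in a row along its own x; the arm's hinge runs parallel to that row, 110 mm from it in its own +y, 108 mm above the bench, between 112 mm tall cheeks at x = -130 and +130 mm, the +x one with a notched quadrant up to 160 mm
- seat0 (a point): centre of a round seat (62 mm ring) on top of the press's base plate, where a tin stands; seats are 70 mm apart, between two guide rails 66 mm apart and 8 mm high that run along the row
- seat1 (a point): centre of a round seat (62 mm ring) on top of the press's base plate, where a tin stands; seats are 70 mm apart, between two guide rails 66 mm apart and 8 mm high that run along the row
- seat2 (a point): centre of a round seat (62 mm ring) on top of the press's base plate, where a tin stands; seats are 70 mm apart, between two guide rails 66 mm apart and 8 mm high that run along the row
- press_hinge (a point): on the hinge line of the press arm, in the middle of its length. The arm swings in the plane across the hinge: at 0 it points level along the press's own -y, raised it stands up. Its flat rubber pad, 228 mm along the hinge by 46 mm, lies 110 mm from the hinge
- press_grip (a point): middle of the black grip of the press arm, 240 mm from press_hinge. The grip is 24 mm square, from 56 mm before to 29 mm beyond this point. On its side towards the press's own +x is the red release paddle, 34 mm along the arm, 15 mm wide, 6 mm proud (30 mm over both, 25 mm squeezed). Squeezing the grip from side to side, along the hinge direction, works it at any angle of the arm
- press_arm (a joint): angle of the press arm (rad): 0 level, pad flat on the rims of the tins with lids home; 1.57 upright; 1.83 stop, leaning back. Parked above 1.65. Unless the paddle is in, notches 0.21 rad apart lock it up and down. With the paddle in it swings freely and would fall by its weight (0.55 kg). Loose lids meet the pad at about 0.05; three lids take 17 N at the grip, then it stops hard
- release (a joint): how far the red release paddle in the grip is pressed in (m): 0 out, 0.005 fully in; the spring takes 5 N to start and 9 N to hold it fully in; from 0.0035 on the arm is free
- mat: black rubber mat on the bench, 300 by 240 mm, 3 mm thick (top 3 mm above the bench), fixed; origin at the centre of its underside, long side along its own x
- tray: blue sheet-metal delivery tray, 250 mm along its own x, 95 mm along y, 22 mm high, 4 mm walls and 4 mm floor, fixed, empty at the start; origin at the centre of its underside. Takes three tins in a row along x, about 75 mm apart
- spray_can: bystander: red spray can, 52 mm diameter, 170 mm tall, standing; origin under its centre
- thinner: bystander: white bottle of thinner, 64 mm diameter, 160 mm tall, standing; origin under its centre
- tape: bystander: roll of tan masking tape lying flat, 96 mm diameter, 25 mm high; origin under its centre
Not all that is in view belongs to the job. What is shaped like the part that bears tin_d_mid but brown, orange or turquoise is not meant.

How it is judged:
By the outcome, as a careful person would: the job done as asked, in the order asked, and still so for the second after the job is handed in, with the robot touching nothing.
Of tin_a, tin_c, tin_d only 2 to 3 are there at a start; the rules pass over those that are not, and their reading is None.
Of tin_b, tin_e only 1 to 2 are there at a start; the rules pass over those that are not, and their reading is None.
At some moment in a run one of tin_a, tin_b, tin_c, tin_d, tin_e may be knocked a few centimetres aside while the robot is not near it.
Once in a run the grip may slacken for a moment while it holds something.
It also fails if it takes over 210 s, if anything falls off the work surface, if the arm or the gripper's body presses on something with over 40 N, if the wrist force passes 120 N, or if a joint passes its speed limit or range.

ROBOT

A 7-joint arm with a two-finger parallel gripper is mounted at the origin on the work surface. World frame = base frame: x ahead of the robot, y to its left, z up, the work surface at z = 0. Lengths are in m, angles in rad, forces in N, time in s.
With the tool pointing down it reaches from about 0.425 to 0.875 m from the base axis. Payload 4.7 kg.
Tool frame: the origin (TCP) lies midway between the tips of the shut fingers; the grasp point (between the pads) lies env.hold_point_z behind it (env.hold_point_z is the distance from the TCP to the grasp point, in m); z points along the fingers, y is the line along which they close (so a half turn about z gives the same grasp; the last joint's range is limited). The gripper opens to 87 mm and grips with 3 to 60 N. Pads are 19 mm wide; open, the fingers measure 117 mm over their backs; the gripper's body (75 mm by 190 mm) begins 51 mm behind the grasp point.
Start: joints at [-1.331, 0.321, -0.07, 1.45, 0.023, 1.371, -0.057], TCP at [0.146, 0.634, 0.223] pointing down, gripper open.
Joint ranges: [-2.86, 2.86], [-0.3, 2.09], [-1.38, 1.24], [0.06, 2.45], [-1.56, 4.7], [0.09, 2.05], [-2.69, 2.69]. Speed limits (rad/s): [2.57, 2.57, 3.14, 3.14, 3.14, 3.14, 3.14].

INTERFACE

Orientations are given as a unit quaternion [w, x, y, z].
In Python, from cell import env gives the robot as it stands.
- The arm moves only by the tool drive_tool, never from a script. Its argument "commands" is a list of rows, each a list of 7 numbers: the shift along the world's x, y, z in mm, then the turn, a rotation vector about the world's x, y, z in rad, then the finger opening in mm, from 0 to 87. In form: [[tx, ty, tz, rx, ry, rz, claw], ...]. A call has 1 to 8 rows; each row shifts and turns the commanded pose from where the row before left it; what a row does not reach is not made up. A row lasts 1/10 s, in which the tool goes at most 50 mm and 8.59 degrees, less where a joint would pass 70% of its speed; a pose out of reach is approached as far as the arm can. A call is refused whole if a number of a shift passes 50 or a number of a turn 0.15, either way. A call with a gripper value outside its range is refused whole. The fingers move at their own pace and stop on an object; the grip force is fixed at half the most. Time passes only in rows, so rows that do not move let the fingers close. It gives the time, the measured TCP pose, the force, the opening and the grip force at its end, in the units of the state.
- env.get_state(): the state, without advancing time (a new reading comes with each control period).
- env.snapshot(name): name is "side" or "top"; returns the picture (420x560x3 uint8, red, green, blue); there is no depth.
- env.camera_model(name): a dict with "K" (3x3 intrinsics, pixels), "k1" (the pictures are not rectified: a ray, as slopes to the right and down, at radius r is drawn at 1 + k1 r^2 times it, then the intrinsics apply), "origin" and "attitude" of the camera in the world. Camera axes: x right, y down, z forward; pixel columns grow to the right and rows downward; lengths in m; the calibration is good to about 2 mm. A picture is of the moment at which its call begins. camera_model takes no time and is no camera call.
- env.job_done(): hands the job in; it is judged then, once.
The state is a dict: "clock": time; "joints": joint angles; "dq": joint speeds; "effort": joint torques, N m; "eef_pos": TCP position; "ee_rot": TCP orientation; "wrist_force": force on the tool from outside, world axes, zero at the start; "wrist_torque": the same for the moment, N m; "gripper_width": finger opening in m; "grasp_force": force on a finger pad.
Only numpy, scipy, OpenCV 4.12 (cv2) and the standard library are available. Lean on these libraries where they do the work, as an engineer would, in place of code of your own. Each camera call takes 0.05 s, during which the arm holds its last target. There are 200 camera calls.

## Working session

There is one attempt and no reset: what is moved stays moved. The work goes in short steps, Python scripts to look and compute and a tool call to move; the robot and the scene stay as the last step left them, time stands still between calls to the robot, and variables do not carry over. Pictures are saved under pics/ and viewed, at most 14 in all, crops included, and the job is handed in when it is done.

Besides the shell and the picture viewer there is one more tool, called after "Call:" as name([rows], argument=value, ...), one row to a line, values as JSON. drive_tool: Moves the arm, as the interface text tells. Its arguments: {"type":"object","properties":{"commands":{"type":"array"}},"required":["commands"]}

```bash
mkdir -p pics; ls; python3 - <<'E'
from cell import env
import cv2
for n in("top","side"):
    cv2.imwrite(f"pics/{n}0.png",env.snapshot(n)[:,:,::-1]); print(n,env.camera_model(n))
print(env.get_state(),env.hold_point_z)
E
```

```text
pics
top {'K': array([[474.91910202,   0.        , 278.41352193],
       [  0.        , 474.91910202, 217.8976822 ],
       [  0.        ,   0.        ,   1.        ]]), 'k1': -0.06160510284880851, 'origin': array([0.3443473 , 0.0189083 , 1.51398375]), 'attitude': array([ 0.05115859, -0.70035656,  0.70997622, -0.05307787])}
side {'K': array([[527.86717065,   0.        , 280.60735345],
       [  0.        , 527.86717065, 212.74647783],
       [  0.        ,   0.        ,   1.        ]]), 'k1': -0.1529421966397082, 'origin': array([-0.1929888 , -0.70546594,  0.83788228]), 'attitude': array([-0.42563537,  0.81771975, -0.34267271,  0.18095402])}
{'clock': 0.1, 'joints': array([-1.33088525,  0.32178329, -0.07006942,  1.45157323,  0.02259619,
        1.37083507, -0.0569021 ]), 'dq': array([-0.00059441, -0.00156831, -0.00094621, -0.00262118, -0.002175  ,
        0.00011155,  0.00090482]), 'effort': array([-3.98309539e-04, -4.92572808e+01, -4.06023553e-01, -3.13399494e+01,
       -6.41465094e-02,  3.95774993e-02,  7.83518863e-05]), 'eef_pos': array([0.14547297, 0.63297895, 0.22153828]), 'ee_rot': array([-5.37414981e-05,  1.12660339e-01,  9.93633145e-01, -9.04598226e-04]), 'wrist_force': array([0.14885127, 0.12287455, 0.09319523]), 'wrist_torque': array([-0.03003964,  0.02210967, -0.01949744]), 'grasp_force': 0.0, 'gripper_width': 0.08688222744808952} 0.0187
```

View pics/top0.png

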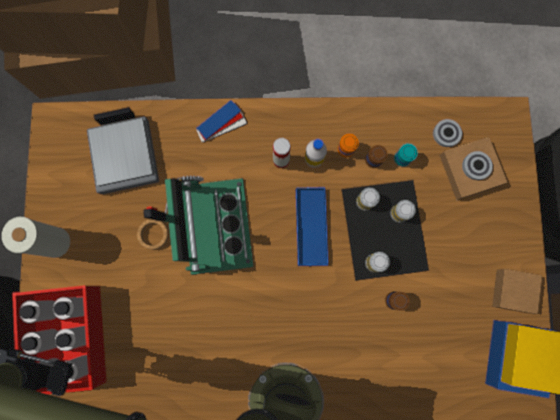

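View pics/side0.png

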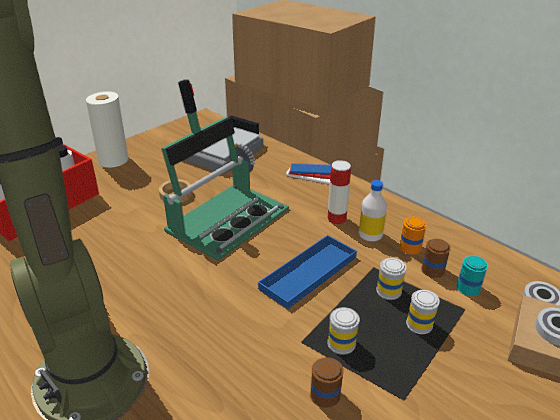

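```bash
cat >h.py <<'E'
import numpy as np, cv2
from cell import env
from scipy.spatial.transform import Rotation as R
def cm(n):
    c=env.camera_model(n); q=c['attitude']; return c['K'],np.array([c['k1'],0,0,0,0.]),c['origin'],R.from_quat(np.r_[q[1:],q[0]]).as_matrix()
def w(n,u,v,z):
    K,d,o,M=cm(n); p=cv2.undistortPoints(np.array([[[u,v]]],float),K,d)[0,0]
    r=M@np.r_[p,1]; return np.round(o+r*(z-o[2])/r[2],4)
def px(n,P):
    K,d,o,M=cm(n); P=np.atleast_2d(P)-o
    return cv2.projectPoints(P@M,np.zeros(3),np.zeros(3),K,d)[0][:,0].round(1)
def crop(n,f,x0,y0,x1,y1,s):
    im=env.snapshot(n)[:,:,::-1]; cv2.imwrite(f,cv2.resize(im[y0:y1,x0:x1],None,fx=s,fy=s,interpolation=cv2.INTER_CUBIC))
def st():
    s=env.get_state(); print({k:np.round(s[k],4).tolist() for k in('clock','joints','eef_pos','ee_rot','wrist_force','gripper_width','grasp_force')})
E
python3 - <<'E'
from h import *
for u,v in((369,198),(404,211),(378,262)): print('tin',w('top',u,v,.082))
for u,v in((228,202),(231,223),(233,246)): print('seat',w('top',u,v,.012))
for u,v in((298,188),(326,188),(328,265),(300,266)): print('tray',w('top',u,v,.022))
for u,v in((342,188),(416,180),(428,268),(355,280)): print('mat',w('top',u,v,.003))
crop('top','pics/c1.png',130,160,440,290,2.5)
E
```

```text
tin [ 0.6152 -0.2659  0.082 ]
tin [ 0.5733 -0.3722  0.082 ]
tin [ 0.4186 -0.2851  0.082 ]
seat [0.6214 0.1746 0.012 ]
seat [0.5531 0.1649 0.012 ]
seat [0.4794 0.1585 0.012 ]
tray [ 0.6622 -0.0508  0.022 ]
tray [ 0.661  -0.1407  0.022 ]
tray [ 0.4147 -0.14    0.022 ]
tray [ 0.4129 -0.0522  0.022 ]
mat [ 0.6644 -0.1949  0.003 ]
mat [ 0.6883 -0.4391  0.003 ]
mat [ 0.4009 -0.4617  0.003 ]
mat [ 0.367  -0.2263  0.003 ]
```

View pics/c1.png

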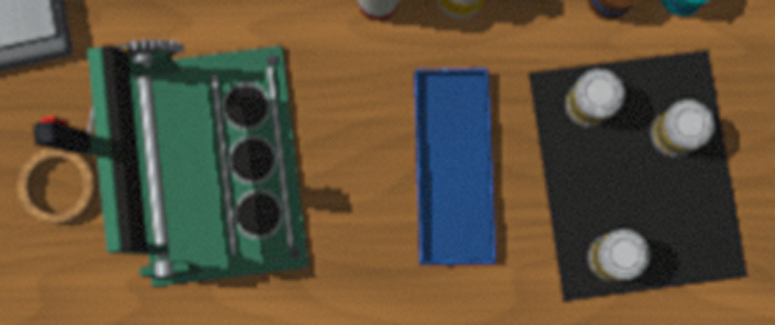

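```bash
cat >>h.py <<'E'
def blobs(mask,box,amin):
    x0,y0,x1,y1=box; n,l,s,c=cv2.connectedComponentsWithStats(mask[y0:y1,x0:x1].astype(np.uint8))
    return [(c[i]+[x0,y0],s[i]) for i in range(1,n) if s[i,4]>=amin]
def tins(box=(335,175,435,285),z=.082):
    im=env.snapshot('top').astype(int)
    m=(im.min(2)>115)&(im.max(2)-im.min(2)<35)
    for c,s in blobs(m,box,40):
        x,y,ww,hh,a=s; print('tin',c.round(1),s[2:],w('top',*c,z))
E
python3 - <<'E'
from h import *
tins()
im=env.snapshot('top').astype(int)
for c,s in blobs(im.max(2)<50,(215,185,245,262),60): print('seat',c,s[2:],w('top',*c,.012))
b=(im[:,:,2]>im[:,:,0]+25)
for c,s in blobs(b,(290,180,335,275),200):
    print('tray',c,s); m=np.zeros(b.shape,np.uint8); m[180:275,290:335]=b[180:275,290:335]
    r=cv2.minAreaRect(cv2.findNonZero(m)); print([w('top',*p,.022) for p in cv2.boxPoints(r)],w('top',*r[0],.022))
E
```

```text
tin [369.  196.7] [ 19  19 266] [ 0.6192 -0.2661  0.082 ]
tin [404.9 209.1] [ 19  19 269] [ 0.5792 -0.3753  0.082 ]
tin [378.6 261.2] [ 18  19 277] [ 0.4211 -0.2872  0.082 ]
seat [228.13366337 202.29207921] [ 17  16 202] [0.6205 0.1742 0.012 ]
seat [231.00970874 223.32524272] [ 17  16 206] [0.5521 0.1649 0.012 ]
seat [233.3286385  245.11737089] [ 17  17 213] [0.4822 0.1575 0.012 ]
tray [311.48421963 226.61738003] [   6    7   32   79 2313]
[array([ 0.6623, -0.0408,  0.022 ]), array([ 0.6649, -0.1367,  0.022 ]), array([ 0.415 , -0.1395,  0.022 ]), array([ 0.4126, -0.0459,  0.022 ])] [ 0.5372 -0.0907  0.022 ]
```

Call:
drive_tool([
  [0,0,40,0,0,0,87],
  [0,0,40,0,0,0,87],
  [10,-15,40,0,0,-0.1,87],
  [25,-38,40,0,0,-0.12,87],
  [25,-38,30,0,0,-0.12,87],
  [25,-38,10,0,0,-0.12,87],
  [25,-38,0,0,0,-0.12,87],
  [25,-38,0,0,0,-0.12,87],
])

```text
clock: 1.05
eef_pos: [0.275, 0.4367, 0.4137]
ee_rot: [0.0, 0.449, 0.894, 0.001]
wrist_force: [0.8, -0.1, -0.4]
gripper_width: 0.0872
grasp_force: 0.0
```

Call:
drive_tool([
  [25,-38,0,0,0,-0.12,87],
  [25,-38,0,0,0,-0.12,87],
  [25,-38,0,0,0,-0.12,87],
  [25,-38,0,0,0,-0.12,87],
  [15,-43,0,0,0,-0.12,87],
  [10,-43,0,0,0,-0.04,87],
  [10,-43,0,0,0,0,87],
  [10,-43,0,0,0,0,87],
])

```text
clock: 1.85
eef_pos: [0.4192, 0.1123, 0.4132]
ee_rot: [-0.0, 0.705, 0.709, 0.0]
wrist_force: [0.1, -0.1, -0.6]
gripper_width: 0.087
grasp_force: 0.0
```

Call:
drive_tool([
  [0,-40,-25,0,0,0.04,87],
  [0,-40,-25,0,0,0.04,87],
  [0,-40,-25,0,0,0.04,87],
  [0,-40,-25,0,0,0,87],
  [0,-40,-25,0,0,0,87],
  [0,-40,-30,0,0,0,87],
  [0,-40,-30,0,0,0,87],
  [0,-40,-30,0,0,0,87],
])

```text
clock: 2.65
eef_pos: [0.4188, -0.2073, 0.1973]
ee_rot: [0.0, 0.662, 0.75, 0.001]
wrist_force: [1.2, 0.1, -0.7]
gripper_width: 0.0871
grasp_force: 0.0
```

Call:
drive_tool([
  [0,-40,-30,0,0,0,87],
  [0,-30,-10,0,0,0,87],
  [0,0,0,0,0,0,87],
  [0,0,0,0,0,0,87],
])

```text
clock: 3.05
eef_pos: [0.4187, -0.2759, 0.1579]
ee_rot: [-0.0, 0.662, 0.749, -0.001]
wrist_force: [-0.1, 1.2, 0.1]
gripper_width: 0.0872
grasp_force: 0.0
```

```bash
python3 - <<'E'
from h import *
tins(); st()
E
```

```text
tin [369.  196.7] [ 19  19 266] [ 0.6192 -0.2661  0.082 ]
tin [404.9 209.1] [ 19  19 270] [ 0.5791 -0.3753  0.082 ]
tin [374.5 261.6] [ 11  16 114] [ 0.4198 -0.2746  0.082 ]
{'clock': 3.1, 'joints': [-0.5352, 0.0533, 1.1068, 1.9271, -0.0517, 1.1914, 0.7159], 'eef_pos': [0.4195, -0.2749, 0.1583], 'ee_rot': [-0.0002, 0.6613, 0.7501, 0.0002], 'wrist_force': [-0.4121, -0.2619, 0.4814], 'gripper_width': 0.087, 'grasp_force': 0.0}
```

Call:
drive_tool([
  [2,-12,-30,0,0,0,87],
  [0,0,-30,0,0,0,87],
  [0,0,-30,0,0,0,87],
  [0,0,-30,0,0,0,87],
  [0,0,-15,0,0,0,87],
  [0,0,0,0,0,0,60],
  [0,0,0,0,0,0,45],
  [0,0,0,0,0,0,45],
])

```text
clock: 3.9
eef_pos: [0.4227, -0.2875, 0.0246]
ee_rot: [0.001, 0.661, 0.75, 0.001]
wrist_force: [-0.3, 0.1, 0.6]
gripper_width: 0.0702
grasp_force: 0.0
```

Call:
drive_tool([
  [0,0,0,0,0,0,45],
  [0,0,0,0,0,0,45],
  [0,0,0,0,0,0,45],
])

```text
clock: 4.2
eef_pos: [0.4218, -0.2877, 0.024]
ee_rot: [0.0, 0.661, 0.75, 0.001]
wrist_force: [-0.2, 1.8, 6.8]
gripper_width: 0.0554
grasp_force: 30.0
```

Call:
drive_tool([
  [0,0,8,0,0,0,45],
  [0,0,8,0,0,0,45],
  [0,0,4,0,0,0,45],
  [0,0,0,0,0,0,45],
  [0,0,0,0,0,0,45],
  [0,0,0,0,0,0,45],
])

```text
clock: 4.8
eef_pos: [0.4209, -0.2875, 0.0429]
ee_rot: [-0.0, 0.662, 0.75, -0.0]
wrist_force: [0.1, 1.0, -0.3]
gripper_width: 0.0555
grasp_force: 30.0
```

Call:
drive_tool([
  [0,0,0,0,0,0,45],
  [0,0,0,0,0,0,45],
])

```text
clock: 5.0
eef_pos: [0.4209, -0.2877, 0.0429]
ee_rot: [-0.0, 0.662, 0.75, -0.0]
wrist_force: [-0.4, -0.5, -0.1]
gripper_width: 0.0556
grasp_force: 30.0
```

```bash
cat >>h.py <<'E'
def wt(n=8):
    f=[]
    for i in range(n): env.snapshot('side'); f.append(env.get_state()['wrist_force'])
    print('force',np.mean(f,0).round(2),np.std(f,0).round(2))
E
python3 - <<'E'
from h import *
wt(); crop('side','pics/s1.png',250,200,500,400,3)
E
```

```text
force [ 0.11 -0.23 -0.71] [0.61 0.55 0.34]
```

View pics/s1.png

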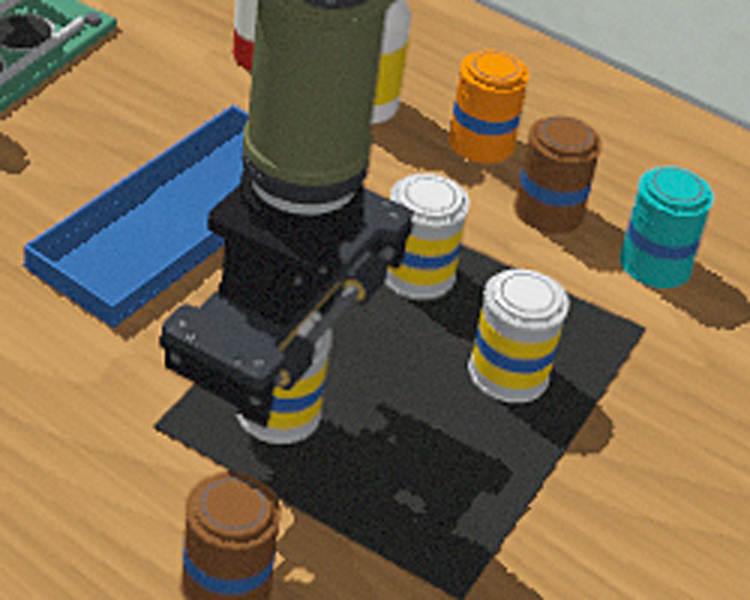

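Call:
drive_tool([
  [0,0,-8,0,0,0,45],
  [0,0,-8,0,0,0,45],
  [0,0,-3,0,0,0,45],
  [0,0,-1,0,0,0,45],
  [0,0,0,0,0,0,60],
  [0,0,0,0,0,0,80],
  [0,0,0,0,0,0,87],
  [0,0,20,0,0,0,87],
])

```text
clock: 6.25
eef_pos: [0.4192, -0.2866, 0.0412]
ee_rot: [-0.002, 0.662, 0.75, -0.001]
wrist_force: [-0.5, 0.2, -0.4]
gripper_width: 0.0763
grasp_force: 0.0
```

Call:
drive_tool([
  [0,0,40,0,0,0,87],
  [0,0,40,0,0,0,87],
  [26,-15,10,0,0,0,87],
  [33,-18,0,0,0,0,87],
  [33,-18,0,0,0,0,87],
  [33,-18,0,0,0,0,87],
  [33,-18,0,0,0,0,87],
  [0,0,0,0,0,0,87],
])

```text
clock: 7.05
eef_pos: [0.5823, -0.3756, 0.1308]
ee_rot: [0.0, 0.661, 0.751, -0.001]
wrist_force: [1.1, 0.4, 0.3]
gripper_width: 0.0876
grasp_force: 0.0
```

```bash
python3 - <<'E'
from h import *
tins(); st()
E
```

```text
tin [369.1 196.7] [ 19  19 276] [ 0.6192 -0.2662  0.082 ]
{'clock': 7.1, 'joints': [-0.1117, 0.6235, 0.9495, 1.4766, -0.5114, 1.3067, 1.0084], 'eef_pos': [0.5798, -0.3753, 0.1312], 'ee_rot': [-0.0007, 0.6612, 0.7502, -0.0013], 'wrist_force': [-1.4359, 0.0725, -0.8285], 'gripper_width': 0.0868, 'grasp_force': 0.0}
```

Call:
drive_tool([
  [-1,0,-30,0,0,0,87],
  [0,0,-35,0,0,0,87],
  [0,0,-30,0,0,0,87],
  [0,0,-14,0,0,0,87],
  [0,0,0,0,0,0,60],
  [0,0,0,0,0,0,45],
  [0,0,0,0,0,0,45],
  [0,0,0,0,0,0,45],
])

```text
clock: 7.9
eef_pos: [0.579, -0.3754, 0.026]
ee_rot: [0.001, 0.662, 0.75, 0.0]
wrist_force: [0.1, 0.1, 0.5]
gripper_width: 0.0634
grasp_force: 0.0
```

Call:
drive_tool([
  [0,0,0,0,0,0,45],
  [0,0,0,0,0,0,45],
  [0,0,8,0,0,0,45],
  [0,0,8,0,0,0,45],
  [0,0,4,0,0,0,45],
  [0,0,0,0,0,0,45],
  [0,0,0,0,0,0,45],
  [0,0,0,0,0,0,45],
])

```text
clock: 8.7
eef_pos: [0.5779, -0.3744, 0.0437]
ee_rot: [-0.0, 0.662, 0.75, -0.0]
wrist_force: [0.3, 0.1, -4.1]
gripper_width: 0.0551
grasp_force: 30.0
```

```bash
python3 - <<'E'
from h import *
wt(5); tins(); st()
E
```

```text
force [-0.13 -0.26 -3.02] [0.56 0.43 0.68]
tin [369.1 196.8] [ 19  19 277] [ 0.6189 -0.2662  0.082 ]
tin [382.2 265.5] [13 12 90] [ 0.4078 -0.2973  0.082 ]
{'clock': 9.0, 'joints': [-0.0856, 0.697, 0.8952, 1.5578, -0.5755, 1.1688, 1.0514], 'eef_pos': [0.578, -0.3747, 0.044], 'ee_rot': [-0.0001, 0.6616, 0.7499, -0.0], 'wrist_force': [0.5791, -1.3166, -3.8132], 'gripper_width': 0.0558, 'grasp_force': 29.9978}
```

Call:
drive_tool([
  [0,0,10,0,0,0,45],
  [-14,10,2,0,0,0,45],
  [-14,10,0,0,0,0,45],
  [-14,10,0,0,0,0,45],
  [-14,15,0,0,0,0,45],
  [0,30,0,0,0,0,45],
  [0,35,0,0,0,0,45],
  [0,40,0,0,0,0,45],
])

```text
clock: 9.8
eef_pos: [0.5221, -0.2249, 0.0572]
ee_rot: [0.001, 0.663, 0.749, 0.0]
wrist_force: [0.7, -0.6, -2.2]
gripper_width: 0.0554
grasp_force: 30.0
```

Call:
drive_tool([
  [0,40,0,0,0,0,45],
  [0,40,0,0,0,0,45],
  [0,40,0,0,0,0,45],
  [0,40,0,0,0,0,45],
  [0,40,0,0,0,0,45],
  [0,40,0,0,0,0,45],
  [0,35,0,0,0,0,45],
  [0,30,0,0,0,0,45],
])

```text
clock: 10.6
eef_pos: [0.5224, 0.0827, 0.0571]
ee_rot: [-0.0, 0.661, 0.75, 0.001]
wrist_force: [0.6, -0.1, -3.0]
gripper_width: 0.0552
grasp_force: 30.0
```

Call:
drive_tool([
  [20,20,0,0,0,0,45],
  [25,20,0,0,0,0,45],
  [25,20,0,0,0,0,45],
  [20,20,0,0,0,0,45],
  [10,10,0,0,0,0,45],
  [0,0,0,0,0,0,45],
  [0,0,0,0,0,0,45],
])

```text
clock: 11.3
eef_pos: [0.622, 0.1694, 0.0565]
ee_rot: [0.0, 0.662, 0.75, -0.0]
wrist_force: [-0.1, -0.2, -2.6]
gripper_width: 0.0559
grasp_force: 30.0
```

```bash
python3 - <<'E'
from h import *
wt(3); tins(); st(); crop('side','pics/s2.png',150,60,450,360,2)
E
```

```text
force [-0.57 -0.47 -3.22] [0.06 0.33 0.11]
tin [369.  196.8] [ 19  19 280] [ 0.6189 -0.2662  0.082 ]
tin [378.5 261.1] [ 19  19 292] [ 0.4211 -0.2868  0.082 ]
{'clock': 11.5, 'joints': [-0.9812, 0.5859, 0.9017, 1.6731, -0.5003, 1.1306, 0.1827], 'eef_pos': [0.6216, 0.1693, 0.0565], 'ee_rot': [-0.0002, 0.6621, 0.7494, 0.0], 'wrist_force': [1.1386, 0.6077, -2.8587], 'gripper_width': 0.0554, 'grasp_force': 29.9975}
```

View pics/s2.png

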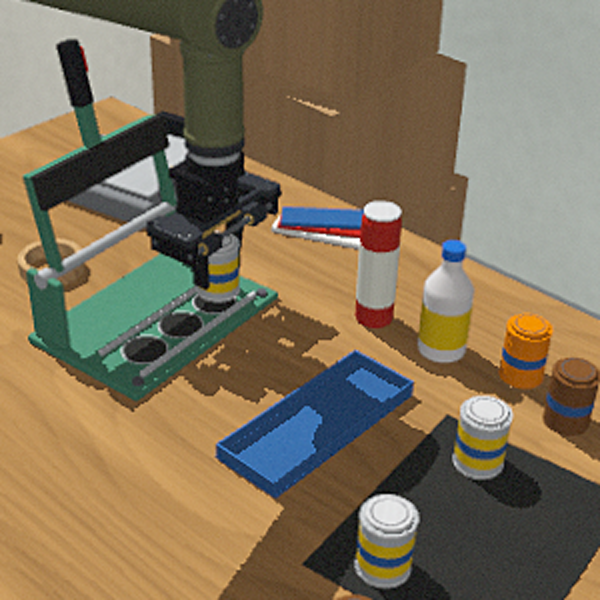

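Call:
drive_tool([
  [-1,5,0,0,0,0,45],
  [0,0,-8,0,0,0,45],
  [0,0,-8,0,0,0,45],
  [0,0,-4,0,0,0,45],
  [0,0,0,0,0,0,45],
  [0,0,0,0,0,0,45],
])

```text
clock: 12.15
eef_pos: [0.6211, 0.175, 0.0359]
ee_rot: [0.0, 0.662, 0.75, -0.0]
wrist_force: [-0.2, 0.6, -3.2]
gripper_width: 0.0553
grasp_force: 30.0
```

Call:
drive_tool([
  [0,0,-2,0,0,0,45],
  [0,0,-1,0,0,0,45],
  [0,0,0,0,0,0,45],
])

```text
clock: 12.45
eef_pos: [0.6215, 0.1751, 0.0343]
ee_rot: [0.0, 0.662, 0.75, 0.0]
wrist_force: [-2.6, -0.3, 5.4]
gripper_width: 0.0557
grasp_force: 30.0
```

Call:
drive_tool([
  [0,0,0,0,0,0,60],
  [0,0,0,0,0,0,75],
  [0,0,0,0,0,0,80],
  [0,0,0,0,0,0,80],
  [0,0,20,0,0,0,80],
  [0,0,40,0,0,0,80],
  [0,0,40,0,0,0,80],
  [0,-20,0,0,0,0,80],
])

```text
clock: 13.25
eef_pos: [0.6247, 0.1591, 0.1386]
ee_rot: [0.002, 0.66, 0.752, 0.005]
wrist_force: [0.5, 0.8, 0.3]
gripper_width: 0.08
grasp_force: 0.0
```

Call:
drive_tool([
  [0,-40,0,0,0,0,80],
  [0,-40,0,0,0,0,80],
  [0,-40,0,0,0,0,80],
  [0,-40,0,0,0,0,87],
  [0,-40,0,0,0,0,87],
  [0,-40,0,0,0,0,87],
  [0,-40,0,0,0,0,87],
])

```text
clock: 13.95
eef_pos: [0.6206, -0.1266, 0.1326]
ee_rot: [-0.0, 0.662, 0.75, -0.0]
wrist_force: [0.5, -0.8, -0.7]
gripper_width: 0.0867
grasp_force: 0.0
```

```bash
python3 - <<'E'
from h import *
st(); tins(); print('press'); tins((215,180,250,262),.092)
for u,v in((282,146),(316,146),(348,142),(376,155),(406,153)):print(w('top',u,v,.083))
crop('top','pics/t3.png',150,130,440,290,2.5)
E
```

```text
{'clock': 13.95, 'joints': [-0.5908, 0.4998, 0.9945, 1.6359, -0.4377, 1.2476, 0.6151], 'eef_pos': [0.6206, -0.1266, 0.1326], 'ee_rot': [-0.0001, 0.6616, 0.7498, -0.0], 'wrist_force': [0.5489, -0.816, -0.6738], 'gripper_width': 0.0867, 'grasp_force': 0.0}
tin [378.5 261.1] [ 19  19 291] [ 0.4212 -0.2869  0.082 ]
press
tin [227.7 196.7] [ 17  19 202] [0.6232 0.1672 0.092 ]
[ 0.7837 -0.0008  0.083 ]
[ 0.7824 -0.1069  0.083 ]
[ 0.7942 -0.2076  0.083 ]
[ 0.7513 -0.2937  0.083 ]
[ 0.7569 -0.3885  0.083 ]
```

View pics/t3.png

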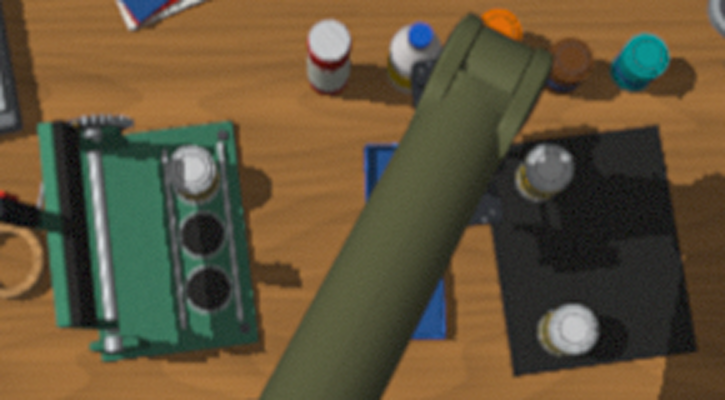

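Call:
drive_tool([
  [0,-35,0,0,0,0,87],
  [0,-40,0,0,0,0,87],
  [0,-40,0,0,0,0,87],
  [-2,-23,0,0,0,0,87],
  [0,0,-20,0,0,0,87],
  [0,0,-30,0,0,0,87],
  [0,0,0,0,0,0,87],
])

```text
clock: 14.8
eef_pos: [0.6169, -0.2598, 0.0785]
ee_rot: [-0.004, 0.661, 0.75, -0.001]
wrist_force: [-0.3, 1.1, 0.3]
gripper_width: 0.087
grasp_force: 0.0
```

```bash
python3 - <<'E'
from h import *
st(); tins(); print(px('top',[[.6205,.1742,.09],[.4211,-.287,.082]]));tins((215,180,250,262),.092)
E
```

```text
{'clock': 14.8, 'joints': [-0.302, 0.632, 0.9306, 1.5797, -0.5306, 1.21, 0.8579], 'eef_pos': [0.6169, -0.2598, 0.0785], 'ee_rot': [-0.0038, 0.6611, 0.7503, -0.0009], 'wrist_force': [-0.2848, 1.1165, 0.3159], 'gripper_width': 0.087, 'grasp_force': 0.0}
tin [378.5 261.1] [ 19  19 290] [ 0.4213 -0.2868  0.082 ]
[[225.5 197.7]
 [378.6 261.1]]
tin [227.7 196.6] [ 17  19 202] [0.6234 0.1673 0.092 ]
```

Call:
drive_tool([
  [2,-6,0,0,0,0,87],
  [0,0,-30,0,0,0,87],
  [0,0,-25,0,0,0,87],
  [0,0,-1,0,0,0,87],
  [0,0,0,0,0,0,60],
  [0,0,0,0,0,0,45],
  [0,0,0,0,0,0,45],
  [0,0,0,0,0,0,45],
])

```text
clock: 15.7
eef_pos: [0.6219, -0.269, 0.0284]
ee_rot: [0.001, 0.661, 0.75, 0.0]
wrist_force: [-0.5, 0.0, -0.9]
gripper_width: 0.0629
grasp_force: 0.0
```

Call:
drive_tool([
  [0,0,0,0,0,0,45],
  [0,0,0,0,0,0,45],
  [0,0,8,0,0,0,45],
  [0,0,8,0,0,0,45],
  [0,0,4,0,0,0,45],
  [0,0,0,0,0,0,45],
  [0,0,0,0,0,0,45],
  [0,0,0,0,0,0,45],
])

```text
clock: 16.5
eef_pos: [0.6209, -0.2685, 0.0467]
ee_rot: [-0.0, 0.662, 0.75, -0.0]
wrist_force: [0.2, 1.1, -2.4]
gripper_width: 0.0557
grasp_force: 30.0
```

```bash
python3 - <<'E'
from h import *
wt(5); st()
E
```

```text
force [-0.2  -0.38 -2.86] [0.52 0.58 0.57]
{'clock': 16.75, 'joints': [-0.2723, 0.672, 0.9052, 1.5906, -0.5635, 1.1596, 0.884], 'eef_pos': [0.621, -0.2686, 0.0469], 'ee_rot': [-0.0001, 0.6616, 0.7499, -0.0001], 'wrist_force': [-0.9039, -1.504, -3.1269], 'gripper_width': 0.0555, 'grasp_force': 29.9995}
```

Call:
drive_tool([
  [0,0,12,0,0,0,45],
  [-6,17,2,0,0,0,45],
  [-12,35,0,0,0,0,45],
  [-12,35,0,0,0,0,45],
  [-12,35,0,0,0,0,45],
  [-12,35,0,0,0,0,45],
  [-12,35,0,0,0,0,45],
  [-12,35,0,0,0,0,45],
])

```text
clock: 17.55
eef_pos: [0.543, -0.0406, 0.0621]
ee_rot: [0.0, 0.662, 0.75, 0.001]
wrist_force: [-0.1, -0.1, -2.9]
gripper_width: 0.0556
grasp_force: 30.0
```

Call:
drive_tool([
  [-12,35,0,0,0,0,45],
  [-12,35,0,0,0,0,45],
  [-12,35,0,0,0,0,45],
  [-12,35,0,0,0,0,45],
  [-12,35,0,0,0,0,45],
  [-10,25,0,0,0,0,45],
  [0,0,0,0,0,0,45],
  [0,0,0,0,0,0,45],
])

```text
clock: 18.35
eef_pos: [0.4734, 0.1586, 0.0619]
ee_rot: [0.0, 0.661, 0.75, 0.001]
wrist_force: [0.2, -0.6, -2.9]
gripper_width: 0.0553
grasp_force: 30.0
```

```bash
python3 - <<'E'
from h import *
wt(3);st(); tins(); tins((215,180,250,262),.092)
E
```

```text
force [-0.4   0.07 -3.14] [0.39 0.07 0.31]
{'clock': 18.5, 'joints': [-1.3408, 0.2487, 1.0769, 2.0321, -0.2596, 1.0045, -0.0131], 'eef_pos': [0.4738, 0.1568, 0.0616], 'ee_rot': [0.0003, 0.6625, 0.7491, 0.0003], 'wrist_force': [-0.9059, -0.0271, -3.3841], 'gripper_width': 0.0553, 'grasp_force': 29.9994}
tin [378.5 261.1] [ 19  19 289] [ 0.4213 -0.2867  0.082 ]
tin [227.6 196.6] [ 17  19 200] [0.6233 0.1675 0.092 ]
```

Call:
drive_tool([
  [8,-1,0,0,0,0,45],
  [0,0,-8,0,0,0,45],
  [0,0,-8,0,0,0,45],
  [0,0,-6,0,0,0,45],
  [0,0,0,0,0,0,45],
  [0,0,-2,0,0,0,45],
  [0,0,-1,0,0,0,45],
  [0,0,0,0,0,0,45],
])

```text
clock: 19.4
eef_pos: [0.4811, 0.1571, 0.0368]
ee_rot: [-0.0, 0.662, 0.75, -0.0]
wrist_force: [-2.9, -1.8, 3.9]
gripper_width: 0.0557
grasp_force: 30.0
```

Call:
drive_tool([
  [0,0,0,0,0,0,60],
  [0,0,0,0,0,0,75],
  [0,0,0,0,0,0,80],
  [0,0,0,0,0,0,80],
  [0,0,20,0,0,0,80],
  [0,0,40,0,0,0,80],
  [0,0,40,0,0,0,80],
  [0,-30,30,0,0,0,80],
])

```text
clock: 20.2
eef_pos: [0.4819, 0.1308, 0.1684]
ee_rot: [0.001, 0.659, 0.752, 0.001]
wrist_force: [-0.2, 1.4, 1.9]
gripper_width: 0.0799
grasp_force: 0.0
```

Call:
drive_tool([
  [0,-45,35,0,0,0,80],
  [0,-45,35,0,0,0,80],
  [0,-40,35,0,0,0,80],
  [0,-40,35,0,0,0,80],
  [0,-40,30,0,0,0,60],
  [0,0,0,0,0,0,60],
])

```text
clock: 20.8
eef_pos: [0.483, -0.074, 0.3271]
ee_rot: [0.002, 0.666, 0.746, 0.003]
wrist_force: [-0.0, 0.1, -1.7]
gripper_width: 0.0707
grasp_force: 0.0
```

```bash
python3 - <<'E'
from h import *
st(); tins(); tins((215,180,250,262),.092)
a=env.snapshot('top')[:,:,::-1][160:300,130:270]; b=env.snapshot('side')[:,:,::-1][60:260,140:300]
a=cv2.resize(a,(560,560),interpolation=2); b=cv2.resize(b,None,fx=2.8,fy=2.8,interpolation=2)
o=np.zeros((560,1010,3),np.uint8); o[:,:560]=a; o[:,562:562+448]=b; cv2.imwrite('pics/p4.png',cv2.resize(o,(800,444)))
h=np.array([.5384,.2747,.108]); fy=np.array([.120,-.993,0])
for t in(1.65,1.75,1.83):
  for r in(.184,.269): P=h+r*(np.cos(t)*fy+np.sin(t)*np.array([0,0,1])); print(t,r,P,px('top',P),px('side',P))
E
```

```text
{'clock': 20.8, 'joints': [-1.2022, -0.2709, 1.1045, 1.6988, 0.2402, 1.5599, 0.0004], 'eef_pos': [0.483, -0.074, 0.3271], 'ee_rot': [0.002, 0.6657, 0.7462, 0.0031], 'wrist_force': [-0.0432, 0.1234, -1.6851], 'gripper_width': 0.0707, 'grasp_force': 0.0}
tin [376.5 257. ] [ 13  11 115] [ 0.4336 -0.2811  0.082 ]
tin [375.7 267.4] [11  7 46] [ 0.4025 -0.2776  0.082 ]
tin [227.6 196.7] [ 17  18 194] [0.623  0.1675 0.092 ]
tin [232.6 244.5] [ 13  16 151] [0.4769 0.1523 0.092 ]
1.65 0.184 [0.53665301 0.28915634 0.29142317] [[173.1 215.3]] [[199.8 113.4]]
1.65 0.269 [0.53584598 0.29583453 0.37615669] [[162.9 210.3]] [[195.3  80.8]]
1.75 0.184 [0.53446433 0.30726769 0.28905341] [[166.4 216.3]] [[194.8 112.4]]
1.75 0.269 [0.53264622 0.32231255 0.37269222] [[152.4 212. ]] [[187.8  79.8]]
1.83 0.184 [0.53274066 0.32153108 0.28585337] [[161.3 217.2]] [[190.9 112.2]]
1.83 0.269 [0.53012628 0.343165   0.36801389] [[144.4 213.4]] [[182.1  79.8]]
```

View pics/p4.png

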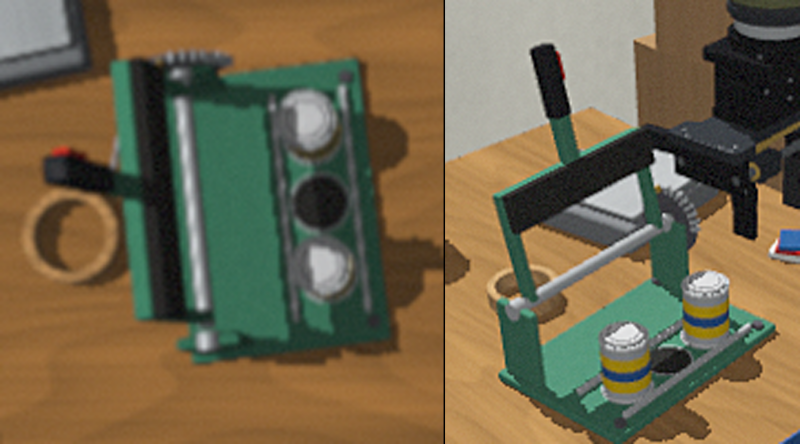

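Call:
drive_tool([
  [3,30,40,0,0,0,60],
  [3,30,40,0,0,0,60],
  [3,30,40,0,0,0,60],
  [3,30,40,0,0,0,60],
  [4,40,0,0,0,0,60],
  [4,40,0,0,0,0,60],
  [4,40,0,0,0,0,60],
  [4,40,0,0,0,0,60],
])

```text
clock: 21.8
eef_pos: [0.5082, 0.2166, 0.4814]
ee_rot: [-0.0, 0.66, 0.751, -0.001]
wrist_force: [0.0, -0.6, 0.4]
gripper_width: 0.0597
grasp_force: 0.0
```

Call:
drive_tool([
  [4,40,0,-0.13,-0.016,0,60],
  [4,40,0,-0.13,-0.016,0,60],
  [4,40,0,-0.13,-0.016,0,60],
  [4,40,0,-0.13,-0.016,0,60],
  [0,0,0,0,0,0,60],
  [0,0,0,0,0,0,60],
])

```text
clock: 22.4
eef_pos: [0.5114, 0.3799, 0.4843]
ee_rot: [0.216, 0.626, 0.737, -0.138]
wrist_force: [0.8, -1.6, 1.3]
gripper_width: 0.0598
grasp_force: 0.0
```

```bash
cat >>h.py <<'E'
H=np.array([.5384,.2747,.108]); E_=np.array([.993,.12,0]); F=np.array([.120,-.993,0]); Z=np.array([0,0,1.])
def tool():
    s=env.get_state(); q=s['ee_rot']; M=R.from_quat(np.r_[q[1:],q[0]]).as_matrix()
    d=M[:,2]; g=s['eef_pos']-d*.0187; v=g-H
    print('grasp',g.round(4),'along hinge %.4f r %.4f th %.3f'%(v@E_,np.hypot(v@F,v[2]),np.arctan2(v[2],v@F)),'tilt %.3f'%np.arctan2(d@F,-d[2]),'d.e %.3f y.e %.3f'%(d@E_,M[:,1]@E_))
E
python3 - <<'E'
from h import *
st(); tool()
E
```

```text
{'clock': 22.4, 'joints': [-1.286, 0.5759, 0.7871, 0.7995, 0.1161, 2.0523, -0.349], 'eef_pos': [0.5114, 0.3799, 0.4843], 'ee_rot': [0.2156, 0.626, 0.7366, -0.1382], 'wrist_force': [0.7866, -1.6345, 1.2678], 'gripper_width': 0.0598, 'grasp_force': 0.0}
grasp [0.5087 0.3887 0.5006] along hinge -0.0158 r 0.4096 th 1.860 tilt 0.511 d.e 0.087 y.e 0.996
```

Call:
drive_tool([
  [0,0,0,0.13,0.016,0,60],
  [0,0,0,0.13,0.016,0,60],
  [0,0,0,0,0,0,60],
])

```text
clock: 22.7
eef_pos: [0.5165, 0.3656, 0.4938]
ee_rot: [0.12, 0.656, 0.744, -0.047]
wrist_force: [0.3, -2.0, 2.2]
gripper_width: 0.06
grasp_force: 0.0
```

```bash
python3 - <<'E'
from h import *
st(); tool()
E
```

```text
{'clock': 22.7, 'joints': [-1.2486, 0.4203, 0.7759, 0.9079, -0.0334, 1.9356, -0.4032], 'eef_pos': [0.5165, 0.3656, 0.4938], 'ee_rot': [0.1202, 0.656, 0.7436, -0.047], 'wrist_force': [0.2861, -2.026, 2.2025], 'gripper_width': 0.06, 'grasp_force': 0.0}
grasp [0.5144 0.3699 0.5119] along hinge -0.0125 r 0.4155 th 1.807 tilt 0.243 d.e 0.089 y.e 0.996
```

Call:
drive_tool([
  [5,0,-5,-0.011,0.088,0,60],
  [8,-7,-30,0,0,0,60],
  [0,0,-25,0,0,0,60],
  [0,0,0,0,0,0,60],
  [0,0,0,0,0,0,60],
])

```text
clock: 23.2
eef_pos: [0.5269, 0.3658, 0.4297]
ee_rot: [0.091, 0.648, 0.752, -0.083]
wrist_force: [0.0, -0.8, 0.8]
gripper_width: 0.06
grasp_force: 0.0
```

```bash
python3 - <<'E'
from h import *
st(); tool()
a=env.snapshot('top')[:,:,::-1][160:300,130:270]; b=env.snapshot('side')[:,:,::-1][20:220,140:300]
a=cv2.resize(a,(560,560),interpolation=2); b=cv2.resize(b,None,fx=2.8,fy=2.8,interpolation=2)
o=np.zeros((560,1010,3),np.uint8); o[:,:560]=a; o[:,562:562+448]=b; cv2.imwrite('pics/p5.png',cv2.resize(o,(800,444)))
E
```

```text
{'clock': 23.2, 'joints': [-1.1965, 0.4724, 0.7548, 0.9708, -0.0908, 1.9043, -0.363], 'eef_pos': [0.5269, 0.3658, 0.4297], 'ee_rot': [0.0914, 0.648, 0.7515, -0.0832], 'wrist_force': [0.0019, -0.7658, 0.7936], 'gripper_width': 0.06, 'grasp_force': 0.0}
grasp [0.5264 0.3703 0.4478] along hinge -0.0005 r 0.3532 th 1.847 tilt 0.248 d.e 0.000 y.e 1.000
```

View pics/p5.png

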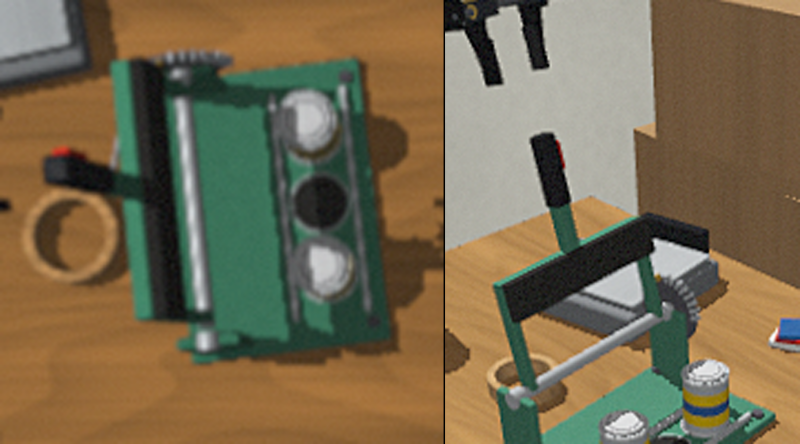

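Call:
drive_tool([
  [1,-6,0,0,0,0,60],
  [1,-7,-27,0,0,0,60],
  [1,-7,-27,0,0,0,60],
  [1,-7,-27,0,0,0,60],
  [1,-7,-27,0,0,0,60],
  [0,0,0,0,0,0,60],
  [0,0,0,0,0,0,60],
])

```text
clock: 24.0
eef_pos: [0.5325, 0.3322, 0.3226]
ee_rot: [0.091, 0.648, 0.752, -0.082]
wrist_force: [-0.1, -0.2, 0.5]
gripper_width: 0.0601
grasp_force: 0.0
```

```bash
python3 - <<'E'
from h import *
st(); tool()
crop('side','pics/p6.png',140,40,300,200,3)
im=env.snapshot('top').astype(int)
for c,s in blobs((im[:,:,0]>im[:,:,1]+70),(135,190,190,230),3): print('red',c,s,w('top',*c,.35))
E
```

```text
{'clock': 24.0, 'joints': [-1.2472, 0.4059, 0.7564, 1.272, -0.0475, 1.6629, -0.3742], 'eef_pos': [0.5325, 0.3322, 0.3226], 'ee_rot': [0.0913, 0.6481, 0.7516, -0.082], 'wrist_force': [-0.0612, -0.2492, 0.4918], 'gripper_width': 0.0601, 'grasp_force': 0.0}
grasp [0.5319 0.3367 0.3407] along hinge 0.0010 r 0.2409 th 1.832 tilt 0.246 d.e 0.002 y.e 1.000
```

View pics/p6.png

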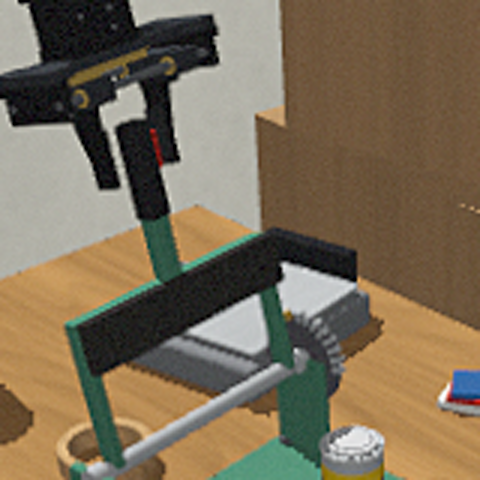

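Call:
drive_tool([
  [0,-2,0,-0.13,-0.016,0,60],
  [0,0,0,0,0,0,40],
  [0,0,0,0,0,0,34],
  [0,0,0,0,0,0,31],
])

```text
clock: 24.5
eef_pos: [0.533, 0.3294, 0.3223]
ee_rot: [0.139, 0.642, 0.744, -0.125]
wrist_force: [1.0, -0.4, 0.5]
gripper_width: 0.0439
grasp_force: 0.0
```

Call:
drive_tool([
  [0,0,0,0,0,0,28],
  [0,0,0,0,0,0,18],
  [0,0,0,0,0,0,10],
  [0,0,0,0,0,0,10],
])

```text
clock: 24.9
eef_pos: [0.5324, 0.3296, 0.3221]
ee_rot: [0.139, 0.642, 0.744, -0.126]
wrist_force: [-1.1, 0.2, 4.0]
gripper_width: 0.024
grasp_force: 30.0
```

```bash
python3 - <<'E'
from h import *
st(); tool()
E
```

```text
{'clock': 24.9, 'joints': [-1.2741, 0.4703, 0.7623, 1.2289, 0.0253, 1.7197, -0.395], 'eef_pos': [0.5324, 0.3296, 0.3221], 'ee_rot': [0.1392, 0.6418, 0.7435, -0.1258], 'wrist_force': [-1.0779, 0.1802, 4.0032], 'gripper_width': 0.024, 'grasp_force': 29.974}
grasp [0.5316 0.3364 0.3395] along hinge 0.0006 r 0.2397 th 1.833 tilt 0.378 d.e 0.001 y.e 1.000
```

```bash
cat >>h.py <<'E'
def plan(dths,claw=10):
    "rows swinging the tool rigidly about the hinge by dth each (negative = down)"
    s=env.get_state(); p=s['eef_pos'].copy(); a=0; done=np.zeros(3); out=[]
    for d in dths:
        a+=d; t=H+R.from_rotvec(-a*E_).apply(p-H)-p; r=np.round((t-done)*1e3); done=done+r/1e3
        out.append([*map(int,r),round(-d*.993,3),round(-d*.12,3),0,claw])
    print(out)
E
python3 - <<'E'
from h import *
plan([-.03,-.05]+[-.07]*14)
E
```

```text
[[1, -6, 2, 0.03, 0.004, 0, 10], [1, -11, 2, 0.05, 0.006, 0, 10], [2, -15, 2, 0.07, 0.008, 0, 10], [2, -16, 1, 0.07, 0.008, 0, 10], [2, -15, 0, 0.07, 0.008, 0, 10], [1, -15, -1, 0.07, 0.008, 0, 10], [2, -16, -2, 0.07, 0.008, 0, 10], [2, -15, -4, 0.07, 0.008, 0, 10], [2, -14, -4, 0.07, 0.008, 0, 10], [2, -15, -5, 0.07, 0.008, 0, 10], [1, -14, -7, 0.07, 0.008, 0, 10], [2, -13, -7, 0.07, 0.008, 0, 10], [2, -13, -8, 0.07, 0.008, 0, 10], [1, -13, -10, 0.07, 0.008, 0, 10], [1, -11, -10, 0.07, 0.008, 0, 10], [2, -11, -10, 0.07, 0.008, 0, 10]]
```

Call:
drive_tool([
  [1,-6,2,0.03,0.004,0,10],
  [1,-11,2,0.05,0.006,0,10],
  [2,-15,2,0.07,0.008,0,10],
  [0,0,0,0,0,0,10],
])

```text
clock: 25.3
eef_pos: [0.5366, 0.293, 0.3284]
ee_rot: [0.082, 0.652, 0.75, -0.075]
wrist_force: [-2.5, -1.5, 2.2]
gripper_width: 0.024
grasp_force: 30.0
```

```bash
python3 - <<'E'
from h import *
st(); tool(); print(env.get_state()['wrist_torque'])
E
```

```text
{'clock': 25.3, 'joints': [-1.2284, 0.3479, 0.7737, 1.3249, -0.0322, 1.6437, -0.3367], 'eef_pos': [0.5366, 0.293, 0.3284], 'ee_rot': [0.082, 0.6518, 0.7502, -0.0754], 'wrist_force': [-2.5427, -1.4543, 2.1553], 'gripper_width': 0.024, 'grasp_force': 29.9567}
grasp [0.5361 0.2971 0.3466] along hinge 0.0004 r 0.2397 th 1.665 tilt 0.223 d.e -0.002 y.e 1.000
[ 0.20579422  0.32966253 -0.19941935]
```

Swinging freely with little force; continue.

Call:
drive_tool([
  [2,-16,1,0.07,0.008,0,10],
  [2,-15,0,0.07,0.008,0,10],
  [1,-15,-1,0.07,0.008,0,10],
  [2,-16,-2,0.07,0.008,0,10],
  [2,-15,-4,0.07,0.008,0,10],
  [2,-14,-4,0.07,0.008,0,10],
  [0,0,0,0,0,0,10],
])

```text
clock: 26.0
eef_pos: [0.547, 0.2021, 0.3158]
ee_rot: [-0.072, 0.653, 0.751, 0.067]
wrist_force: [-2.9, -2.4, 0.6]
gripper_width: 0.0238
grasp_force: 30.0
```

```bash
python3 - <<'E'
from h import *
st(); tool(); plan([-.07]*12)
E
```

```text
{'clock': 26.0, 'joints': [-1.0116, 0.1457, 0.8288, 1.5426, -0.3042, 1.4878, -0.0268], 'eef_pos': [0.547, 0.2021, 0.3158], 'ee_rot': [-0.0721, 0.6533, 0.7507, 0.0666], 'wrist_force': [-2.9366, -2.3935, 0.5683], 'gripper_width': 0.0238, 'grasp_force': 29.9597}
grasp [0.5474 0.1984 0.3341] along hinge -0.0002 r 0.2388 th 1.243 tilt -0.197 d.e 0.002 y.e 1.000
[[2, -14, -6, 0.07, 0.008, 0, 10], [1, -14, -6, 0.07, 0.008, 0, 10], [2, -13, -8, 0.07, 0.008, 0, 10], [2, -13, -8, 0.07, 0.008, 0, 10], [1, -12, -10, 0.07, 0.008, 0, 10], [1, -12, -10, 0.07, 0.008, 0, 10], [2, -11, -11, 0.07, 0.008, 0, 10], [1, -10, -12, 0.07, 0.008, 0, 10], [1, -9, -12, 0.07, 0.008, 0, 10], [1, -8, -13, 0.07, 0.008, 0, 10], [1, -7, -14, 0.07, 0.008, 0, 10], [1, -6, -14, 0.07, 0.008, 0, 10]]
```

Call:
drive_tool([
  [2,-14,-6,0.07,0.008,0,10],
  [1,-14,-6,0.07,0.008,0,10],
  [2,-13,-8,0.07,0.008,0,10],
  [2,-13,-8,0.07,0.008,0,10],
  [1,-12,-10,0.07,0.008,0,10],
  [1,-12,-10,0.07,0.008,0,10],
  [0,0,0,0,0,0,10],
])

```text
clock: 26.7
eef_pos: [0.5559, 0.1245, 0.2668]
ee_rot: [-0.223, 0.626, 0.719, 0.205]
wrist_force: [-4.0, -6.8, 3.1]
gripper_width: 0.0243
grasp_force: 29.9
```

```bash
python3 - <<'E'
from h import *
st(); tool(); plan([-.07]*12)
E
```

```text
{'clock': 26.7, 'joints': [-0.654, 0.2648, 0.8984, 1.6759, -0.7761, 1.5698, 0.5], 'eef_pos': [0.5559, 0.1245, 0.2668], 'ee_rot': [-0.2228, 0.6257, 0.7188, 0.2052], 'wrist_force': [-3.978, -6.7839, 3.0529], 'gripper_width': 0.0243, 'grasp_force': 29.9409}
grasp [0.5571 0.1138 0.2821] along hinge -0.0007 r 0.2378 th 0.821 tilt -0.616 d.e 0.006 y.e 1.000
[[1, -11, -11, 0.07, 0.008, 0, 10], [1, -10, -12, 0.07, 0.008, 0, 10], [2, -9, -12, 0.07, 0.008, 0, 10], [1, -8, -13, 0.07, 0.008, 0, 10], [0, -7, -13, 0.07, 0.008, 0, 10], [1, -6, -14, 0.07, 0.008, 0, 10], [1, -6, -15, 0.07, 0.008, 0, 10], [0, -4, -15, 0.07, 0.008, 0, 10], [1, -3, -15, 0.07, 0.008, 0, 10], [0, -2, -15, 0.07, 0.008, 0, 10], [0, -1, -15, 0.07, 0.008, 0, 10], [0, 0, -15, 0.07, 0.008, 0, 10]]
```

Call:
drive_tool([
  [0,0,0,0,0,0,40],
  [0,0,0,0,0,0,60],
  [0,0,0,0,0,0,60],
  [0,-2,-1,-0.119,-0.014,0,60],
  [0,-2,-1,-0.119,-0.014,0,60],
  [0,-2,-1,-0.119,-0.014,0,60],
  [1,-2,0,-0.119,-0.014,0,60],
  [0,-2,0,-0.119,-0.014,0,60],
])

```text
clock: 27.5
eef_pos: [0.5577, 0.1206, 0.2675]
ee_rot: [-0.003, 0.652, 0.758, 0.008]
wrist_force: [-0.2, 0.4, 0.1]
gripper_width: 0.0596
grasp_force: 0.0
```

```bash
python3 - <<'E'
from h import *
st(); tool()
crop('side','pics/p7.png',180,80,320,260,3.3)
for t in(.6,.65,.7,.75,.8):
  for r in(.184,.269): P=H+r*(np.cos(t)*F+np.sin(t)*Z); print(t,r,((px('side',P)-[180,80])*3.3).round())
E
```

```text
{'clock': 27.5, 'joints': [-1.0404, 0.1608, 0.8921, 1.6201, -0.142, 1.4136, 0.0169], 'eef_pos': [0.5577, 0.1206, 0.2675], 'ee_rot': [-0.0033, 0.652, 0.7581, 0.008], 'wrist_force': [-0.1972, 0.4023, 0.1367], 'gripper_width': 0.0596, 'grasp_force': 0.0}
grasp [0.5576 0.1203 0.2862] along hinge 0.0006 r 0.2366 th 0.853 tilt -0.016 d.e 0.007 y.e 1.000
0.6 0.184 [[235. 267.]]
0.6 0.269 [[311. 237.]]
0.65 0.184 [[230. 256.]]
0.65 0.269 [[302. 220.]]
0.7 0.184 [[223. 245.]]
0.7 0.269 [[292. 203.]]
0.75 0.184 [[216. 234.]]
0.75 0.269 [[282. 186.]]
0.8 0.184 [[210. 224.]]
0.8 0.269 [[271. 170.]]
```

View pics/p7.png

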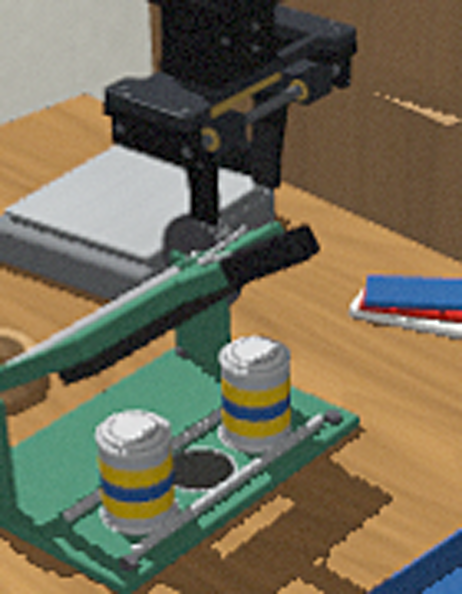

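Call:
drive_tool([
  [2,-20,0,0,0,0,60],
  [2,-22,0,0,0,0,60],
  [0,0,-20,0,0,0,60],
  [0,0,-22,0,0,0,60],
  [0,0,0,0,0,0,45],
  [0,0,0,0,0,0,35],
])

```text
clock: 28.15
eef_pos: [0.5612, 0.0777, 0.2244]
ee_rot: [-0.006, 0.653, 0.758, 0.008]
wrist_force: [1.0, -0.6, 0.1]
gripper_width: 0.0508
grasp_force: 0.0
```

```bash
python3 - <<'E'
from h import *
st(); tool()
crop('side','pics/p8.png',180,80,320,260,3.3)
E
```

```text
{'clock': 28.15, 'joints': [-0.9775, 0.1839, 0.9137, 1.6921, -0.1703, 1.3364, 0.1161], 'eef_pos': [0.5612, 0.0777, 0.2244], 'ee_rot': [-0.006, 0.6526, 0.7576, 0.0084], 'wrist_force': [1.0346, -0.5962, 0.0901], 'gripper_width': 0.0508, 'grasp_force': 0.0}
grasp [0.5612 0.0773 0.2431] along hinge -0.0011 r 0.2403 th 0.597 tilt -0.020 d.e 0.004 y.e 1.000
```

View pics/p8.png

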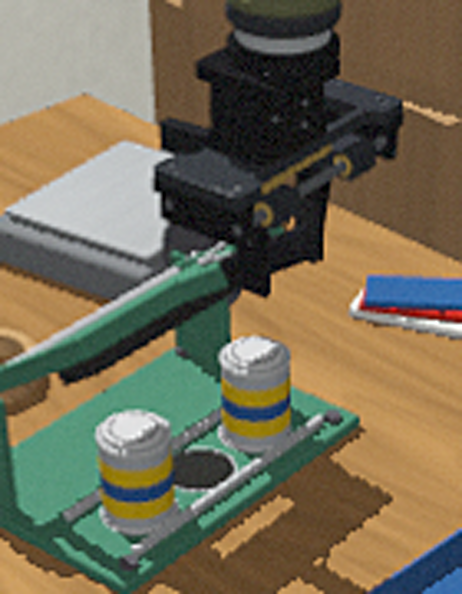

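Call:
drive_tool([
  [1,0,0,0,0,0,28],
  [0,0,0,0,0,0,18],
  [0,0,0,0,0,0,10],
  [0,0,0,0,0,0,10],
  [0,0,0,0,0,0,10],
])

```text
clock: 28.7
eef_pos: [0.5615, 0.0764, 0.2239]
ee_rot: [-0.006, 0.653, 0.757, 0.008]
wrist_force: [-4.8, -1.3, 0.5]
gripper_width: 0.024
grasp_force: 29.9
```

```bash
python3 - <<'E'
from h import *
st(); tool(); plan([-.04]+[-.06]*10)
E
```

```text
{'clock': 28.7, 'joints': [-0.9752, 0.1866, 0.9146, 1.6911, -0.1716, 1.3374, 0.1175], 'eef_pos': [0.5615, 0.0764, 0.2239], 'ee_rot': [-0.0062, 0.6533, 0.757, 0.0075], 'wrist_force': [-4.8317, -1.2516, 0.5455], 'gripper_width': 0.024, 'grasp_force': 29.8668}
grasp [0.5615 0.076  0.2426] along hinge -0.0009 r 0.2411 th 0.592 tilt -0.019 d.e 0.003 y.e 1.000
[[1, -4, -8, 0.04, 0.005, 0, 10], [0, -7, -13, 0.06, 0.007, 0, 10], [1, -5, -12, 0.06, 0.007, 0, 10], [0, -4, -13, 0.06, 0.007, 0, 10], [1, -4, -14, 0.06, 0.007, 0, 10], [0, -3, -13, 0.06, 0.007, 0, 10], [1, -2, -14, 0.06, 0.007, 0, 10], [0, -2, -14, 0.06, 0.007, 0, 10], [0, 0, -14, 0.06, 0.007, 0, 10], [0, 0, -13, 0.06, 0.007, 0, 10], [0, 1, -14, 0.06, 0.007, 0, 10]]
```

Call:
drive_tool([
  [1,-4,-8,0.04,0.005,0,10],
  [0,-7,-13,0.06,0.007,0,10],
  [1,-5,-12,0.06,0.007,0,10],
  [0,-4,-13,0.06,0.007,0,10],
  [1,-4,-14,0.06,0.007,0,10],
  [0,-3,-13,0.06,0.007,0,10],
  [1,-2,-14,0.06,0.007,0,10],
  [0,0,0,0,0,0,10],
])

```text
clock: 29.5
eef_pos: [0.5648, 0.0469, 0.1342]
ee_rot: [-0.155, 0.641, 0.739, 0.142]
wrist_force: [-3.8, 0.7, -2.6]
gripper_width: 0.0241
grasp_force: 29.8
```

```bash
python3 - <<'E'
from h import *
wt(3);st(); tool(); plan([-.02]*10)
E
```

```text
force [-5.77 -2.33 -2.83] [0.7  0.77 0.39]
{'clock': 29.65, 'joints': [-0.5775, 0.3732, 0.8577, 1.7701, -0.6841, 1.3621, 0.6447], 'eef_pos': [0.5649, 0.0473, 0.1366], 'ee_rot': [-0.1531, 0.6389, 0.7406, 0.141], 'wrist_force': [-6.0131, -2.7703, -2.8624], 'gripper_width': 0.0244, 'grasp_force': 29.9124}
grasp [0.5657 0.0397 0.1537] along hinge -0.0010 r 0.2410 th 0.191 tilt -0.419 d.e 0.002 y.e 1.000
[[0, -1, -5, 0.02, 0.002, 0, 10], [0, 0, -4, 0.02, 0.002, 0, 10], [0, 0, -5, 0.02, 0.002, 0, 10], [0, -1, -4, 0.02, 0.002, 0, 10], [0, 0, -5, 0.02, 0.002, 0, 10], [0, 0, -5, 0.02, 0.002, 0, 10], [0, 0, -4, 0.02, 0.002, 0, 10], [0, 0, -5, 0.02, 0.002, 0, 10], [0, 1, -4, 0.02, 0.002, 0, 10], [0, 0, -5, 0.02, 0.002, 0, 10]]
```

Call:
drive_tool([
  [0,-1,-5,0.02,0.002,0,10],
  [0,0,-4,0.02,0.002,0,10],
  [0,0,-5,0.02,0.002,0,10],
  [0,-1,-4,0.02,0.002,0,10],
  [0,0,-5,0.02,0.002,0,10],
  [0,0,0,0,0,0,10],
])

```text
clock: 30.25
eef_pos: [0.5651, 0.0457, 0.1137]
ee_rot: [-0.189, 0.631, 0.732, 0.175]
wrist_force: [-5.6, -1.1, -4.0]
gripper_width: 0.0244
grasp_force: 29.9
```

Call:
drive_tool([
  [0,0,-3,0.012,0.001,0,10],
  [0,0,0,0,0,0,10],
])

```text
clock: 30.45
eef_pos: [0.5651, 0.0457, 0.111]
ee_rot: [-0.192, 0.63, 0.731, 0.179]
wrist_force: [-6.0, -1.7, -3.2]
gripper_width: 0.0239
grasp_force: 29.9
```

Call:
drive_tool([
  [0,0,-3,0.012,0.001,0,10],
  [0,0,0,0,0,0,10],
])

```text
clock: 30.65
eef_pos: [0.5651, 0.0456, 0.1081]
ee_rot: [-0.197, 0.629, 0.73, 0.183]
wrist_force: [-6.1, -2.0, -3.1]
gripper_width: 0.0243
grasp_force: 29.9
```

```bash
python3 - <<'E'
from h import *
wt(3);st(); tool()
E
```

```text
force [-6.13 -2.52 -3.24] [0.44 0.35 0.08]
{'clock': 30.8, 'joints': [-0.4531, 0.4579, 0.8075, 1.7792, -0.8213, 1.4098, 0.7876], 'eef_pos': [0.5651, 0.0456, 0.1081], 'ee_rot': [-0.1963, 0.6287, 0.73, 0.1828], 'wrist_force': [-6.2922, -3.0047, -3.3022], 'gripper_width': 0.0244, 'grasp_force': 29.9217}
grasp [0.5662 0.036  0.1241] along hinge -0.0011 r 0.2409 th 0.067 tilt -0.543 d.e 0.005 y.e 1.000
```

Call:
drive_tool([
  [0,0,-3,0.012,0.001,0,10],
  [0,0,0,0,0,0,10],
])

```text
clock: 31.0
eef_pos: [0.5651, 0.0456, 0.1051]
ee_rot: [-0.201, 0.628, 0.729, 0.187]
wrist_force: [-5.3, -1.9, -3.9]
gripper_width: 0.0242
grasp_force: 29.9
```

Call:
drive_tool([
  [0,0,-3,0.012,0.001,0,10],
  [0,0,0,0,0,0,10],
])

```text
clock: 31.2
eef_pos: [0.5651, 0.0457, 0.1029]
ee_rot: [-0.205, 0.626, 0.727, 0.191]
wrist_force: [-8.0, -3.0, 0.1]
gripper_width: 0.024
grasp_force: 30.0
```

Call:
drive_tool([
  [0,0,-3,0.012,0.001,0,10],
  [0,0,0,0,0,0,10],
])

```text
clock: 31.4
eef_pos: [0.5651, 0.0458, 0.1007]
ee_rot: [-0.21, 0.625, 0.726, 0.196]
wrist_force: [-8.5, -2.5, 4.8]
gripper_width: 0.0245
grasp_force: 30.0
```

```bash
python3 - <<'E'
from h import *
wt(3);st(); tool()
E
```

```text
force [-8.8  -3.3   3.64] [0.41 0.54 0.59]
{'clock': 31.55, 'joints': [-0.4179, 0.4836, 0.7914, 1.7794, -0.8587, 1.4281, 0.8267], 'eef_pos': [0.5651, 0.0458, 0.1008], 'ee_rot': [-0.2093, 0.6248, 0.7263, 0.1957], 'wrist_force': [-8.6674, -4.0042, 4.408], 'gripper_width': 0.0241, 'grasp_force': 30.0041}
grasp [0.5662 0.0356 0.1164] along hinge -0.0011 r 0.2409 th 0.035 tilt -0.581 d.e 0.006 y.e 1.000
```

Call:
drive_tool([
  [0,0,-2,0.01,0.001,0,10],
  [0,0,0,0,0,0,10],
])

```text
clock: 31.75
eef_pos: [0.5651, 0.046, 0.099]
ee_rot: [-0.213, 0.624, 0.725, 0.199]
wrist_force: [-9.8, -2.3, 5.7]
gripper_width: 0.0242
grasp_force: 30.0
```

Call:
drive_tool([
  [0,0,-2,0.01,0.001,0,10],
  [0,0,0,0,0,0,10],
])

```text
clock: 31.95
eef_pos: [0.5651, 0.046, 0.0971]
ee_rot: [-0.217, 0.623, 0.724, 0.203]
wrist_force: [-8.7, -2.5, 5.9]
gripper_width: 0.0241
grasp_force: 30.0
```

Call:
drive_tool([
  [0,0,-2,0.01,0.001,0,10],
  [0,0,0,0,0,0,10],
])

```text
clock: 32.15
eef_pos: [0.5651, 0.0461, 0.0952]
ee_rot: [-0.22, 0.622, 0.723, 0.206]
wrist_force: [-9.8, -2.9, 6.1]
gripper_width: 0.0241
grasp_force: 30.0
```

```bash
python3 - <<'E'
from h import *
wt(3);st(); tool()
E
```

```text
force [-9.34 -3.42  6.24] [0.34 0.55 0.2 ]
{'clock': 32.3, 'joints': [-0.3899, 0.5047, 0.7778, 1.7782, -0.8869, 1.4446, 0.8558], 'eef_pos': [0.5651, 0.0462, 0.0952], 'ee_rot': [-0.22, 0.6216, 0.723, 0.2058], 'wrist_force': [-8.9237, -3.4817, 6.12], 'gripper_width': 0.0241, 'grasp_force': 30.0402}
grasp [0.5662 0.0355 0.1105] along hinge -0.0011 r 0.2409 th 0.011 tilt -0.612 d.e 0.007 y.e 1.000
```

Call:
drive_tool([
  [0,0,-2,0.01,0.001,0,10],
  [0,0,0,0,0,0,10],
])

```text
clock: 32.5
eef_pos: [0.5651, 0.0462, 0.0936]
ee_rot: [-0.224, 0.621, 0.722, 0.209]
wrist_force: [-9.0, -1.9, 4.8]
gripper_width: 0.0242
grasp_force: 30.0
```

Call:
drive_tool([
  [0,0,-1,0.005,0,0,10],
  [0,0,0,0,0,0,10],
])

```text
clock: 32.7
eef_pos: [0.5651, 0.0463, 0.0928]
ee_rot: [-0.225, 0.62, 0.721, 0.211]
wrist_force: [-9.9, -2.8, 9.4]
gripper_width: 0.0243
grasp_force: 30.1
```

Call:
drive_tool([
  [0,0,-1,0.005,0,0,10],
  [0,0,0,0,0,0,10],
])

```text
clock: 32.9
eef_pos: [0.5651, 0.0464, 0.0929]
ee_rot: [-0.227, 0.619, 0.721, 0.214]
wrist_force: [-12.2, -3.8, 13.2]
gripper_width: 0.0242
grasp_force: 30.1
```

```bash
python3 - <<'E'
from h import *
plan([.02,.04]+[.07]*15)
E
```

```text
[[0, 0, 5, -0.02, -0.002, 0, 10], [0, 0, 9, -0.04, -0.005, 0, 10], [0, 0, 16, -0.07, -0.008, 0, 10], [0, 2, 16, -0.07, -0.008, 0, 10], [-1, 2, 16, -0.07, -0.008, 0, 10], [0, 4, 16, -0.07, -0.008, 0, 10], [-1, 5, 15, -0.07, -0.008, 0, 10], [0, 6, 15, -0.07, -0.008, 0, 10], [-1, 7, 14, -0.07, -0.008, 0, 10], [-1, 8, 14, -0.07, -0.008, 0, 10], [-1, 9, 14, -0.07, -0.008, 0, 10], [-1, 9, 13, -0.07, -0.008, 0, 10], [-2, 11, 12, -0.07, -0.008, 0, 10], [-1, 12, 11, -0.07, -0.008, 0, 10], [-1, 12, 10, -0.07, -0.008, 0, 10], [-2, 13, 10, -0.07, -0.008, 0, 10], [-2, 13, 8, -0.07, -0.008, 0, 10]]
```

Call:
drive_tool([
  [0,0,5,-0.02,-0.002,0,10],
  [0,0,9,-0.04,-0.005,0,10],
  [0,0,16,-0.07,-0.008,0,10],
  [0,2,16,-0.07,-0.008,0,10],
  [-1,2,16,-0.07,-0.008,0,10],
  [0,4,16,-0.07,-0.008,0,10],
  [-1,5,15,-0.07,-0.008,0,10],
  [0,0,0,0,0,0,10],
])

```text
clock: 33.7
eef_pos: [0.5636, 0.059, 0.1854]
ee_rot: [-0.076, 0.647, 0.755, 0.076]
wrist_force: [-5.5, -5.6, -0.3]
gripper_width: 0.0247
grasp_force: 30.0
```

```bash
python3 - <<'E'
from h import *
st(); tool(); plan([.07]*11)
E
```

```text
{'clock': 33.7, 'joints': [-0.8073, 0.2461, 0.9227, 1.743, -0.4216, 1.3134, 0.3814], 'eef_pos': [0.5636, 0.059, 0.1854], 'ee_rot': [-0.0761, 0.6466, 0.7552, 0.0757], 'wrist_force': [-5.4532, -5.6275, -0.2687], 'gripper_width': 0.0247, 'grasp_force': 30.0497}
grasp [0.564  0.055  0.2037] along hinge -0.0010 r 0.2410 th 0.408 tilt -0.215 d.e 0.009 y.e 1.000
[[-1, 6, 15, -0.07, -0.008, 0, 10], [-1, 7, 15, -0.07, -0.008, 0, 10], [-1, 8, 14, -0.07, -0.008, 0, 10], [-1, 9, 13, -0.07, -0.008, 0, 10], [-1, 9, 13, -0.07, -0.008, 0, 10], [-1, 11, 12, -0.07, -0.008, 0, 10], [-1, 12, 11, -0.07, -0.008, 0, 10], [-2, 12, 11, -0.07, -0.008, 0, 10], [-1, 13, 9, -0.07, -0.008, 0, 10], [-2, 13, 9, -0.07, -0.008, 0, 10], [-2, 14, 7, -0.07, -0.008, 0, 10]]
```

Call:
drive_tool([
  [-1,6,15,-0.07,-0.008,0,10],
  [-1,7,15,-0.07,-0.008,0,10],
  [-1,8,14,-0.07,-0.008,0,10],
  [-1,9,13,-0.07,-0.008,0,10],
  [-1,9,13,-0.07,-0.008,0,10],
  [-1,11,12,-0.07,-0.008,0,10],
  [-1,12,11,-0.07,-0.008,0,10],
  [0,0,0,0,0,0,10],
])

```text
clock: 34.5
eef_pos: [0.5566, 0.1213, 0.2792]
ee_rot: [0.105, 0.645, 0.752, -0.092]
wrist_force: [-8.9, -7.1, 5.5]
gripper_width: 0.0245
grasp_force: 30.1
```

```bash
python3 - <<'E'
from h import *
st(); tool(); plan([.07]*5)
E
```

```text
{'clock': 34.5, 'joints': [-1.2029, 0.2211, 0.905, 1.5804, 0.1035, 1.4701, -0.1655], 'eef_pos': [0.5566, 0.1213, 0.2792], 'ee_rot': [0.105, 0.6445, 0.7517, -0.092], 'wrist_force': [-8.8995, -7.1146, 5.5488], 'gripper_width': 0.0245, 'grasp_force': 30.1227}
grasp [0.5558 0.1264 0.2972] along hinge -0.0005 r 0.2410 th 0.903 tilt 0.280 d.e 0.006 y.e 1.000
[[-1, 12, 10, -0.07, -0.008, 0, 10], [-2, 13, 10, -0.07, -0.008, 0, 10], [-2, 14, 8, -0.07, -0.008, 0, 10], [-1, 14, 8, -0.07, -0.008, 0, 10], [-2, 15, 7, -0.07, -0.008, 0, 10]]
```

Call:
drive_tool([
  [-1,12,10,-0.07,-0.008,0,10],
  [-2,13,10,-0.07,-0.008,0,10],
  [-2,14,8,-0.07,-0.008,0,10],
  [0,0,0,0,0,0,10],
])

```text
clock: 34.9
eef_pos: [0.552, 0.1614, 0.3079]
ee_rot: [0.182, 0.631, 0.736, -0.162]
wrist_force: [-8.1, -5.7, 9.4]
gripper_width: 0.0243
grasp_force: 30.2
```

Call:
drive_tool([
  [0,0,0,0,0,0,30],
  [0,0,0,0,0,0,50],
  [0,0,0,0,0,0,60],
  [0,0,0,0,0,0,60],
  [0,2,0,0.113,0.014,0,60],
  [0,2,0,0.113,0.014,0,60],
  [-1,2,0,0.113,0.014,0,60],
  [0,2,0,0.113,0.014,0,60],
])

```text
clock: 35.7
eef_pos: [0.5518, 0.1689, 0.3043]
ee_rot: [0.011, 0.651, 0.759, -0.006]
wrist_force: [0.2, -0.9, -0.5]
gripper_width: 0.0596
grasp_force: 0.0
```

Call:
drive_tool([
  [0,2,0,0.113,0.014,0,60],
  [-1,2,-1,0.113,0.014,0,60],
  [0,2,0,0.113,0.014,0,60],
  [0,0,0,0,0,0,60],
])

```text
clock: 36.1
eef_pos: [0.5513, 0.1691, 0.3022]
ee_rot: [-0.114, 0.647, 0.746, 0.107]
wrist_force: [-0.4, -0.6, 0.6]
gripper_width: 0.0601
grasp_force: 0.0
```

```bash
python3 - <<'E'
from h import *
st(); tool()
crop('side','pics/p9.png',180,60,320,240,3.3)
for t in(.95,1.,1.05,1.1):
  for r in(.133,.184,.269): P=H+r*(np.cos(t)*F+np.sin(t)*Z); print(t,r,((px('side',P)-[180,60])*3.3).round())
E
```

```text
{'clock': 36.1, 'joints': [-0.9596, 0.1511, 0.9149, 1.5966, -0.434, 1.4796, 0.1393], 'eef_pos': [0.5513, 0.1691, 0.3022], 'ee_rot': [-0.1137, 0.647, 0.7464, 0.1066], 'wrist_force': [-0.3542, -0.5647, 0.6147], 'gripper_width': 0.0601, 'grasp_force': 0.0}
grasp [0.5519 0.1634 0.32  ] along hinge -0.0000 r 0.2398 th 1.084 tilt -0.313 d.e 0.005 y.e 1.000
0.95 0.133 [[160. 298.]]
0.95 0.184 [[187. 260.]]
0.95 0.269 [[236. 191.]]
1.0 0.133 [[154. 292.]]
1.0 0.184 [[179. 251.]]
1.0 0.269 [[224. 177.]]
1.05 0.133 [[148. 286.]]
1.05 0.184 [[171. 242.]]
1.05 0.269 [[211. 163.]]
1.1 0.133 [[142. 280.]]
1.1 0.184 [[162. 234.]]
1.1 0.269 [[198. 151.]]
```

View pics/p9.png

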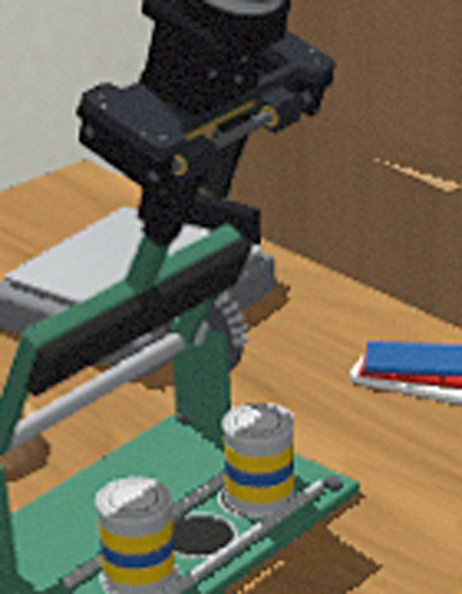

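Call:
drive_tool([
  [0,-5,-3,0,0,0,45],
  [0,0,0,0,0,0,30],
  [0,0,0,0,0,0,15],
  [0,0,0,0,0,0,10],
  [0,0,0,0,0,0,10],
  [0,0,0,0,0,0,10],
])

```text
clock: 36.75
eef_pos: [0.5508, 0.1697, 0.2991]
ee_rot: [-0.114, 0.644, 0.749, 0.106]
wrist_force: [0.0, 1.3, -1.3]
gripper_width: 0.0246
grasp_force: 29.9
```

```bash
python3 - <<'E'
from h import *
st(); tool(); plan([.04]+[.07]*11)
E
```

```text
{'clock': 36.75, 'joints': [-0.9589, 0.153, 0.9134, 1.601, -0.4352, 1.4759, 0.1491], 'eef_pos': [0.5508, 0.1697, 0.2991], 'ee_rot': [-0.1138, 0.6439, 0.7491, 0.1063], 'wrist_force': [0.0279, 1.3162, -1.3105], 'gripper_width': 0.0246, 'grasp_force': 29.9078}
grasp [0.5514 0.1639 0.3169] along hinge -0.0004 r 0.2368 th 1.080 tilt -0.313 d.e 0.003 y.e 1.000
[[-1, 8, 4, -0.04, -0.005, 0, 10], [-2, 13, 6, -0.07, -0.008, 0, 10], [-1, 15, 6, -0.07, -0.008, 0, 10], [-2, 14, 4, -0.07, -0.008, 0, 10], [-2, 15, 4, -0.07, -0.008, 0, 10], [-2, 15, 2, -0.07, -0.008, 0, 10], [-1, 15, 1, -0.07, -0.008, 0, 10], [-2, 15, 0, -0.07, -0.008, 0, 10], [-2, 15, -1, -0.07, -0.008, 0, 10], [-2, 16, -2, -0.07, -0.008, 0, 10], [-2, 14, -3, -0.07, -0.008, 0, 10], [-2, 15, -4, -0.07, -0.008, 0, 10]]
```

Call:
drive_tool([
  [-1,8,4,-0.04,-0.005,0,10],
  [-2,13,6,-0.07,-0.008,0,10],
  [-1,15,6,-0.07,-0.008,0,10],
  [-2,14,4,-0.07,-0.008,0,10],
  [-2,15,4,-0.07,-0.008,0,10],
  [-2,15,2,-0.07,-0.008,0,10],
  [0,0,0,0,0,0,10],
])

```text
clock: 37.45
eef_pos: [0.5412, 0.2539, 0.3257]
ee_rot: [0.032, 0.649, 0.76, -0.026]
wrist_force: [3.4, 0.8, -0.2]
gripper_width: 0.0242
grasp_force: 30.1
```

```bash
python3 - <<'E'
from h import *
st(); tool(); plan([.07]*6)
E
```

```text
{'clock': 37.45, 'joints': [-1.2083, 0.2495, 0.8371, 1.425, -0.1028, 1.5641, -0.2265], 'eef_pos': [0.5412, 0.2539, 0.3257], 'ee_rot': [0.0325, 0.6488, 0.7598, -0.026], 'wrist_force': [3.4104, 0.8362, -0.2236], 'gripper_width': 0.0242, 'grasp_force': 30.0752}
grasp [0.5409 0.2554 0.3443] along hinge 0.0002 r 0.2371 th 1.489 tilt 0.083 d.e 0.006 y.e 1.000
[[-2, 15, 1, -0.07, -0.008, 0, 10], [-2, 15, 0, -0.07, -0.008, 0, 10], [-2, 16, -1, -0.07, -0.008, 0, 10], [-1, 15, -3, -0.07, -0.008, 0, 10], [-2, 14, -3, -0.07, -0.008, 0, 10], [-2, 15, -4, -0.07, -0.008, 0, 10]]
```

Call:
drive_tool([
  [-2,15,1,-0.07,-0.008,0,10],
  [-2,15,0,-0.07,-0.008,0,10],
  [-2,16,-1,-0.07,-0.008,0,10],
  [-1,15,-3,-0.07,-0.008,0,10],
  [-1,7,-2,-0.03,-0.004,0,10],
  [0,0,0,0,0,0,10],
])

```text
clock: 38.05
eef_pos: [0.5337, 0.3203, 0.3222]
ee_rot: [0.146, 0.638, 0.745, -0.13]
wrist_force: [2.1, 2.5, 9.5]
gripper_width: 0.0249
grasp_force: 30.0
```

```bash
python3 - <<'E'
from h import *
st(); tool()
E
```

```text
{'clock': 38.05, 'joints': [-1.3056, 0.474, 0.8115, 1.2452, 0.0259, 1.7125, -0.3699], 'eef_pos': [0.5337, 0.3203, 0.3222], 'ee_rot': [0.1464, 0.6379, 0.7448, -0.1299], 'wrist_force': [2.1058, 2.4718, 9.512], 'gripper_width': 0.0249, 'grasp_force': 29.9659}
grasp [0.5327 0.3274 0.3394] along hinge 0.0007 r 0.2374 th 1.796 tilt 0.394 d.e 0.006 y.e 1.000
```

Call:
drive_tool([
  [0,0,0,0,0,0,30],
  [0,0,0,0,0,0,50],
  [0,0,0,0,0,0,60],
  [0,0,0,0,0,0,60],
  [-1,12,29,0,0,0,60],
  [-1,12,29,0,0,0,60],
  [-1,12,29,0,0,0,60],
  [-1,12,29,0,0,0,60],
])

```text
clock: 38.85
eef_pos: [0.5275, 0.3655, 0.437]
ee_rot: [0.143, 0.639, 0.744, -0.132]
wrist_force: [0.7, 0.3, 0.3]
gripper_width: 0.0599
grasp_force: 0.0
```

Call:
drive_tool([
  [0,0,10,0.13,0.016,0,60],
  [-8,-30,0,0.13,0.016,0,60],
  [-8,-40,0,0.13,0.016,0,60],
  [-8,-40,0,0,0,0,60],
  [-8,-40,0,0,0,0,60],
  [-8,-40,0,0,0,0,80],
  [-8,-40,0,0,0,0,80],
  [0,0,0,0,0,0,80],
])

```text
clock: 39.65
eef_pos: [0.4802, 0.1275, 0.4473]
ee_rot: [-0.002, 0.655, 0.756, 0.001]
wrist_force: [0.4, 0.3, 0.5]
gripper_width: 0.0755
grasp_force: 0.0
```

```bash
python3 - <<'E'
from h import *
st(); tool(); tins(); print('press'); tins((215,180,250,262),.087)
im=env.snapshot('top').astype(int)
for c,s in blobs((im[:,:,0]>im[:,:,1]+70),(135,190,200,230),3): print('red',c,s)
for t in(1.7,1.83): print(px('top',H+.018*E_+.24*(np.cos(t)*F+np.sin(t)*Z)))
crop('side','pics/p10.png',140,60,440,360,2)
E
```

```text
{'clock': 39.65, 'joints': [-1.1989, -0.0642, 0.8455, 1.4167, 0.0448, 1.7683, -0.2033], 'eef_pos': [0.4802, 0.1275, 0.4473], 'ee_rot': [-0.002, 0.655, 0.7556, 0.0006], 'wrist_force': [0.4366, 0.3397, 0.4526], 'gripper_width': 0.0755, 'grasp_force': 0.0}
grasp [0.4802 0.1275 0.466 ] along hinge -0.0755 r 0.3842 th 1.200 tilt -0.004 d.e -0.002 y.e 1.000
press
red [148.5   207.125] [11 16  6  3 16]
[[161.2 205.8]]
[[149.8 207.8]]
```

View pics/p10.png

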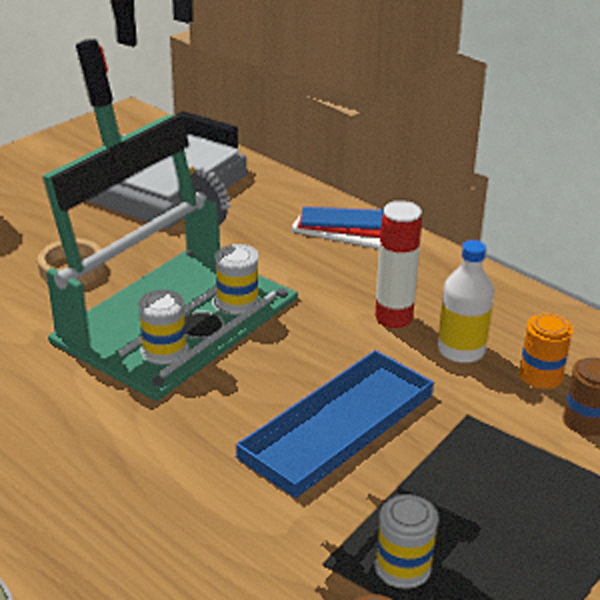

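Call:
drive_tool([
  [1,28,-20,0,0,0,80],
  [0,1,-45,0,0,0,80],
  [0,0,-45,0,0,0,80],
  [0,0,-45,0,0,0,80],
  [0,0,-45,0,0,0,80],
  [0,0,-45,0,0,0,80],
  [0,0,-45,0,0,0,80],
  [0,0,0,0,0,0,80],
])

```text
clock: 40.65
eef_pos: [0.4766, 0.1633, 0.1503]
ee_rot: [-0.002, 0.651, 0.759, -0.007]
wrist_force: [-1.1, -0.6, -0.1]
gripper_width: 0.0802
grasp_force: 0.0
```

```bash
python3 - <<'E'
from h import *
st(); tins()
E
```

```text
{'clock': 40.65, 'joints': [-1.1891, 0.0769, 0.8471, 1.9157, -0.0591, 1.1895, -0.1674], 'eef_pos': [0.4766, 0.1633, 0.1503], 'ee_rot': [-0.0023, 0.6509, 0.7591, -0.0068], 'wrist_force': [-1.0798, -0.574, -0.1235], 'gripper_width': 0.0802, 'grasp_force': 0.0}
tin [378.8 261. ] [ 18  19 279] [ 0.4215 -0.2876  0.082 ]
```

Call:
drive_tool([
  [5,-6,-10,0,0,0,80],
  [0,0,-30,0,0,0,80],
  [0,0,-35,0,0,0,80],
  [0,0,-30,0,0,0,80],
  [0,0,-8,0,0,0,80],
  [0,0,0,0,0,0,80],
  [0,0,0,0,0,0,60],
  [0,0,0,0,0,0,45],
])

```text
clock: 41.5
eef_pos: [0.488, 0.159, 0.0453]
ee_rot: [-0.001, 0.651, 0.759, 0.001]
wrist_force: [-2.0, -0.9, 0.3]
gripper_width: 0.0707
grasp_force: 0.0
```

Call:
drive_tool([
  [0,0,0,0,0,0,45],
  [0,0,0,0,0,0,45],
  [0,0,0,0,0,0,45],
  [0,0,8,0,0,0,45],
  [0,0,8,0,0,0,45],
  [0,0,6,0,0,0,45],
  [0,0,0,0,0,0,45],
])

```text
clock: 42.2
eef_pos: [0.4873, 0.1585, 0.0664]
ee_rot: [-0.001, 0.652, 0.759, 0.001]
wrist_force: [0.4, 0.7, -3.5]
gripper_width: 0.0555
grasp_force: 30.0
```

```bash
python3 - <<'E'
from h import *
wt(3);st()
E
```

```text
force [-0.22  0.21 -3.36] [0.54 0.67 0.6 ]
{'clock': 42.35, 'joints': [-1.1276, 0.2203, 0.8439, 1.9947, -0.1959, 1.0096, -0.0387], 'eef_pos': [0.4862, 0.1581, 0.0651], 'ee_rot': [-0.0011, 0.6515, 0.7587, -0.0003], 'wrist_force': [-0.12, 0.9679, -3.2086], 'gripper_width': 0.0554, 'grasp_force': 29.9968}
```

Call:
drive_tool([
  [0,0,5,0,0,0,45],
  [-1,-25,0,0,0,0,45],
  [-1,-35,0,0,0,0,45],
  [-1,-40,0,0,0,0,45],
  [-1,-40,0,0,0,0,45],
  [-2,-40,0,0,0,0,45],
  [-1,-40,0,0,0,0,45],
  [-1,-29,0,0,0,0,45],
])

```text
clock: 43.15
eef_pos: [0.4779, -0.0938, 0.0706]
ee_rot: [-0.001, 0.652, 0.758, -0.0]
wrist_force: [1.3, 0.5, -3.5]
gripper_width: 0.0557
grasp_force: 30.0
```

Call:
drive_tool([
  [0,0,0,0,0,0,45],
  [0,0,0,0,0,0,45],
])

```text
clock: 43.35
eef_pos: [0.4782, -0.0914, 0.0703]
ee_rot: [-0.001, 0.652, 0.758, -0.0]
wrist_force: [-0.8, 0.4, -3.7]
gripper_width: 0.0554
grasp_force: 30.0
```

```bash
python3 - <<'E'
from h import *
wt(2);st(); print('press'); tins((215,180,250,262),.087)
E
```

```text
force [-0.59  0.43 -3.71] [0.26 0.24 0.33]
{'clock': 43.45, 'joints': [-0.8062, 0.1693, 1.0151, 2.0491, -0.1709, 1.0118, 0.4472], 'eef_pos': [0.4784, -0.0897, 0.0701], 'ee_rot': [-0.0014, 0.651, 0.7591, -0.0002], 'wrist_force': [-0.8459, 0.6725, -3.3794], 'gripper_width': 0.0553, 'grasp_force': 29.9969}
press
tin [228.3 196.1] [ 17  19 211] [0.6258 0.1659 0.087 ]
```

Call:
drive_tool([
  [0,-1,-12,0,0,0,45],
  [0,0,-12,0,0,0,45],
  [0,0,-6,0,0,0,45],
  [0,0,0,0,0,0,45],
  [0,0,-2,0,0,0,45],
  [0,0,-1,0,0,0,45],
  [0,0,-1,0,0,0,45],
  [0,0,0,0,0,0,45],
])

```text
clock: 44.3
eef_pos: [0.4785, -0.0919, 0.0363]
ee_rot: [-0.001, 0.652, 0.759, -0.0]
wrist_force: [-0.6, 0.3, -3.3]
gripper_width: 0.0556
grasp_force: 30.0
```

Call:
drive_tool([
  [0,0,-1,0,0,0,45],
  [0,0,0,0,0,0,45],
])

```text
clock: 44.5
eef_pos: [0.4786, -0.0919, 0.0358]
ee_rot: [-0.001, 0.652, 0.759, -0.0]
wrist_force: [-2.7, 0.9, 3.0]
gripper_width: 0.0554
grasp_force: 30.0
```

Call:
drive_tool([
  [0,0,-1,0,0,0,45],
  [0,0,0,0,0,0,45],
])

```text
clock: 44.7
eef_pos: [0.4787, -0.092, 0.0358]
ee_rot: [-0.002, 0.652, 0.759, 0.0]
wrist_force: [-5.5, 1.5, 14.7]
gripper_width: 0.0555
grasp_force: 30.0
```

Call:
drive_tool([
  [0,0,1,0,0,0,55],
  [0,0,0,0,0,0,65],
  [0,0,0,0,0,0,72],
  [0,0,0,0,0,0,72],
  [0,0,20,0,0,0,75],
  [0,0,40,0,0,0,80],
  [0,0,45,0,0,0,80],
  [18,34,5,0,0,0,80],
])

```text
clock: 45.5
eef_pos: [0.499, -0.0628, 0.1515]
ee_rot: [0.001, 0.655, 0.756, 0.005]
wrist_force: [1.2, -0.8, 0.9]
gripper_width: 0.0797
grasp_force: 0.0
```

Call:
drive_tool([
  [18,34,0,0,0,0,80],
  [18,34,0,0,0,0,80],
  [18,34,0,0,0,0,80],
  [18,34,0,0,0,0,80],
  [18,34,0,0,0,0,80],
  [18,34,0,0,0,0,80],
  [17,28,0,0,0,0,80],
  [0,0,0,0,0,0,80],
])

```text
clock: 46.3
eef_pos: [0.6223, 0.1806, 0.1439]
ee_rot: [-0.001, 0.649, 0.761, 0.0]
wrist_force: [-0.2, 0.5, 0.2]
gripper_width: 0.08
grasp_force: 0.0
```

```bash
python3 - <<'E'
from h import *
env.snapshot('side');st(); tins(); tins((290,180,335,275),.079)
E
```

```text
{'clock': 46.35, 'joints': [-0.9621, 0.4671, 0.8537, 1.5842, -0.3646, 1.2605, 0.1083], 'eef_pos': [0.6216, 0.1769, 0.1441], 'ee_rot': [-0.0009, 0.6498, 0.7601, -0.001], 'wrist_force': [0.4252, -0.199, 0.7785], 'gripper_width': 0.08, 'grasp_force': 0.0}
tin [378.6 261.1] [ 19  19 291] [ 0.4213 -0.287   0.082 ]
tin [313.2 243.2] [ 20  19 285] [ 0.4787 -0.0909  0.079 ]
```

Tin 1 stands in the tray at (0.479, −0.091). Fetch the second.

Call:
drive_tool([
  [0,-2,-20,0,0,0,80],
  [0,0,-35,0,0,0,80],
  [0,0,-30,0,0,0,80],
  [0,0,-14,0,0,0,80],
  [0,0,0,0,0,0,80],
  [0,0,0,0,0,0,60],
  [0,0,0,0,0,0,45],
  [0,0,0,0,0,0,45],
])

```text
clock: 47.25
eef_pos: [0.6224, 0.1723, 0.0479]
ee_rot: [-0.001, 0.652, 0.759, 0.001]
wrist_force: [-0.4, -0.5, 0.8]
gripper_width: 0.0636
grasp_force: 0.0
```

Call:
drive_tool([
  [0,0,0,0,0,0,45],
  [0,0,0,0,0,0,45],
  [0,0,0,0,0,0,45],
])

```text
clock: 47.55
eef_pos: [0.6225, 0.1724, 0.0475]
ee_rot: [-0.0, 0.651, 0.759, 0.001]
wrist_force: [2.2, -0.3, 4.9]
gripper_width: 0.0553
grasp_force: 30.0
```

Call:
drive_tool([
  [0,0,8,0,0,0,45],
  [0,0,8,0,0,0,45],
  [0,0,8,0,0,0,45],
  [0,0,0,0,0,0,45],
  [0,0,0,0,0,0,45],
])

```text
clock: 48.05
eef_pos: [0.6212, 0.1722, 0.0703]
ee_rot: [-0.001, 0.651, 0.759, -0.0]
wrist_force: [-0.3, -0.2, -2.5]
gripper_width: 0.0558
grasp_force: 30.0
```

```bash
python3 - <<'E'
from h import *
wt(3);st()
E
```

```text
force [ 0.34  0.36 -3.7 ] [0.21 0.34 0.52]
{'clock': 48.2, 'joints': [-0.9287, 0.5353, 0.8156, 1.6585, -0.4232, 1.1363, 0.1517], 'eef_pos': [0.6209, 0.1721, 0.0697], 'ee_rot': [-0.0013, 0.6515, 0.7587, -0.0007], 'wrist_force': [0.0855, 0.8189, -3.1099], 'gripper_width': 0.0555, 'grasp_force': 29.9999}
```

Call:
drive_tool([
  [0,0,4,0,0,0,45],
  [-3,-30,0,0,0,0,45],
  [-3,-40,0,0,0,0,45],
  [-4,-40,0,0,0,0,45],
  [-4,-40,0,0,0,0,45],
  [-3,-40,0,0,0,0,45],
  [-3,-40,0,0,0,0,45],
  [-3,-33,0,0,0,0,45],
])

```text
clock: 49.0
eef_pos: [0.5979, -0.0938, 0.0747]
ee_rot: [-0.001, 0.652, 0.758, -0.0]
wrist_force: [0.3, -0.3, -2.9]
gripper_width: 0.0551
grasp_force: 30.0
```

Call:
drive_tool([
  [0,0,0,0,0,0,45],
  [0,0,0,0,0,0,45],
  [0,0,-12,0,0,0,45],
  [0,0,-12,0,0,0,45],
  [0,0,-6,0,0,0,45],
  [0,0,0,0,0,0,45],
  [0,0,0,0,0,0,45],
])

```text
clock: 49.7
eef_pos: [0.5982, -0.0906, 0.0439]
ee_rot: [-0.001, 0.651, 0.759, -0.001]
wrist_force: [-0.9, -0.8, -2.5]
gripper_width: 0.0554
grasp_force: 30.0
```

Bottom ≈ 0.009; floor at 0.004.

Call:
drive_tool([
  [0,0,-3,0,0,0,45],
  [0,0,-1,0,0,0,45],
  [0,0,0,0,0,0,45],
])

```text
clock: 50.0
eef_pos: [0.5984, -0.0909, 0.0403]
ee_rot: [-0.001, 0.652, 0.759, -0.0]
wrist_force: [-0.1, 0.2, -2.8]
gripper_width: 0.0552
grasp_force: 30.0
```

Call:
drive_tool([
  [0,0,-1,0,0,0,45],
  [0,0,0,0,0,0,45],
])

```text
clock: 50.2
eef_pos: [0.5986, -0.091, 0.0395]
ee_rot: [-0.001, 0.652, 0.759, -0.0]
wrist_force: [0.5, 0.6, -1.3]
gripper_width: 0.0556
grasp_force: 30.0
```

Touching down; one more mm, then release and retreat.

Call:
drive_tool([
  [0,0,-1,0,0,0,45],
  [0,0,0,0,0,0,45],
  [0,0,0,0,0,0,55],
  [0,0,0,0,0,0,65],
  [0,0,0,0,0,0,72],
  [0,0,0,0,0,0,72],
  [0,0,20,0,0,0,75],
  [0,0,40,0,0,0,75],
])

```text
clock: 51.0
eef_pos: [0.596, -0.0902, 0.096]
ee_rot: [-0.003, 0.651, 0.759, -0.002]
wrist_force: [0.5, 0.3, 0.4]
gripper_width: 0.0742
grasp_force: 0.0
```

Call:
drive_tool([
  [0,0,45,0,0,0,75],
  [-10,40,45,0,0,0,75],
  [-10,45,45,0,0,0,75],
  [-10,45,30,0,0,0,75],
  [0,0,0,0,0,0,75],
  [0,0,0,0,0,0,75],
])

```text
clock: 51.6
eef_pos: [0.5736, 0.0193, 0.2428]
ee_rot: [-0.001, 0.65, 0.76, 0.0]
wrist_force: [-0.4, -0.9, -0.4]
gripper_width: 0.0751
grasp_force: 0.0
```

```bash
python3 - <<'E'
from h import *
st(); tins(); tins((285,180,335,275),.079)
crop('side','pics/f.png',140,60,500,400,1.65)
E
```

```text
{'clock': 51.6, 'joints': [-0.9138, 0.2103, 0.9667, 1.6438, -0.1776, 1.3808, 0.2316], 'eef_pos': [0.5736, 0.0193, 0.2428], 'ee_rot': [-0.0008, 0.6502, 0.7598, 0.0004], 'wrist_force': [-0.3897, -0.8723, -0.4489], 'gripper_width': 0.0751, 'grasp_force': 0.0}
tin [378.5 261.1] [ 19  19 292] [ 0.4212 -0.2869  0.082 ]
tin [312. 204.] [ 19  19 250] [ 0.5992 -0.0901  0.079 ]
tin [313.1 243.1] [ 20  19 287] [ 0.4789 -0.0907  0.079 ]
```

View pics/f.png

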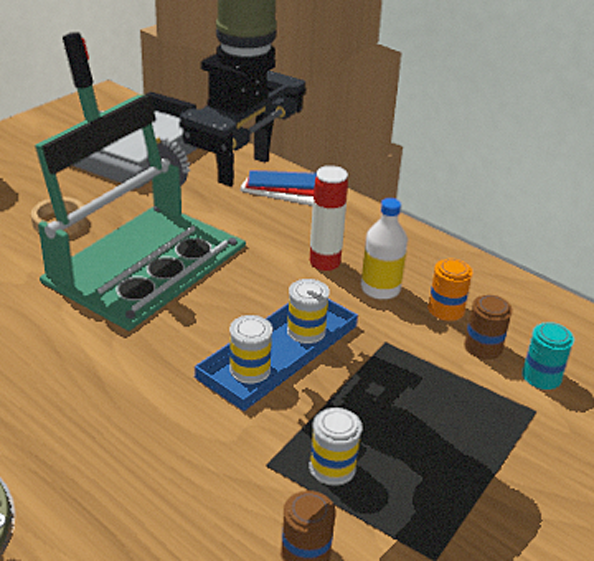

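Both sealed tins stand upright in the tray with flush lids, the empty is on the mat with its lid loose, and the press arm is parked.

```bash
python3 -c "
from cell import env; print(env.job_done())"
```

```text
the job is handed in; nothing more can be done
None
```

The job is handed in: two filled tins were sealed in the press and stand in the blue tray, the press arm is back in its parked position, and the one empty tin is upright on the mat with its lid loose.

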